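# Set the plate photometer with the blank and rack the sample plates

## Robot

A 7-joint arm with a two-finger parallel gripper is mounted at the origin on the work surface. World frame = base frame: x ahead of the robot, y to its left, z up, the work surface at z = 0. Lengths are in mm, angles in rad, forces in N, time in s.
With the tool pointing down it reaches from about 425 to 875 mm from the base axis. Payload 9.9 kg.
Tool frame: the origin (TCP) lies midway between the tips of the shut fingers; the grasp point (between the pads) lies 19 mm behind it; x points along the fingers, z is the direction in which the jaws open and shut, and the axes are right-handed (so a half turn about x gives the same grasp; the last joint's range is limited). The gripper opens to 85 mm and grips with 20 to 120 N. Pads are 22 mm wide; open, the fingers measure 114 mm over their backs; the gripper's body (76 mm by 85 mm) begins 54 mm behind the grasp point. The pads swing forward as they close: fully open they stand 13 mm farther back than shut.
Start: joints at [1.257, 0.576, 0.025, 1.437, -0.015, 1.129, -0.057], TCP at [153.758, -657.258, 231.289] pointing down, gripper open.
Joint ranges: [-2.76, 2.76], [-0.34, 2.15], [-1.52, 1.57], [0.19, 2.46], [-1.09, 4.23], [0.17, 1.99], [-2.82, 2.82]. Speed limits (rad/s): [2.22, 2.22, 3.01, 3.01, 3.14, 3.14, 3.14].

## Interface

Orientations are given as a unit quaternion [w, x, y, z].
In Python, from station import robot, read_camera, get_calibration gives the robot as it stands. The module is installed in compiled form; this text tells all that it offers.
- The arm moves only by the shell command python3 -m inch 'ROWS' [OPENING]. ROWS is JSON, a list of rows, each a list of 6 numbers: the shift along the tool's x, y, z in units of 30 mm (1.0 is 30 mm), then the turn, a rotation vector about the tool's x, y, z in units of 5 degrees (1.0 is 5 degrees). In form: [[x, y, z, ax, ay, az], ...]. A call has 1 to 10 rows; each row shifts and turns the commanded pose from where the row before left it, along the tool's axes as they then stand; what a row does not reach is not made up. A row lasts 1/12 s, in which the tool goes at most 41.7 mm and 7.16 degrees, less where a joint would pass 70% of its speed; a pose out of reach is approached as far as the arm can. A call is refused whole if a number of a shift passes 1 or a number of a turn 1, either way. A call with a gripper value outside its range is refused whole. OPENING is the opening in per cent of the stroke, from 0 (shut) to 100 (fully open), set as the call begins (- or left out, the last holds). The fingers move at their own pace and stop on an object; the grip force is fixed at half the most. Time passes only in rows, so rows that do not move let the fingers close. It gives the time, the measured TCP pose, the force and the opening at its end, in the units of the state.
- robot.observe(): the state, without advancing time (a new reading comes with each control period).
- read_camera(name): name is "scene" or "top"; returns the picture (384x512x3 uint8, blue, green, red); there is no depth.
- get_calibration(name): a dict with "fov_y" (degrees; the focal length in pixels is half the picture's height over the tangent of half this angle, whatever the lens; pixels are square), "cx", "cy" (the principal point, pixels), "k1" (the pictures are not rectified: a ray, as slopes to the right and down, at radius r is drawn at 1 + k1 r^2 times it, then the intrinsics apply), "R" (3x3) and "t" (3): a world point X has camera coordinates R X + t. Camera axes: x right, y down, z forward; pixel columns grow to the right and rows downward; lengths in mm; the calibration is good to about 2 mm. A picture is of the moment at which its call begins. get_calibration takes no time and is no camera call.
- robot.hand_in(): hands the job in, once; it reports no verdict.
The state is a dict: "time_s": time; "qpos": joint angles; "qvel": joint speeds; "tau": joint torques, N m; "tool_pos": TCP position; "ee_rot": TCP orientation; "ft_force": force on the tool from outside, world axes, zero at the start; "wrist_torque": the same for the moment, N m; "width": finger opening in mm.
Only numpy, scipy, OpenCV 4.12 (cv2) and the standard library are available. Lean on these libraries where they do the work, as an engineer would, in place of code of your own. Each camera call takes 0.05 s, during which the arm holds its last target. There are 200 camera calls.

## Task

Set the plate photometer: stand the clear blank plate (the one whose grip rail is short and has a raised tab) fully home in the photometer's slot and let go of it, then, with it standing there, turn the slotted brass trimmer screw with the plastic tuning tool, never with the fingers, until the needle is on the bold set mark. To finish, put the tool back upright in its stand, return the blank to a slot of the carrying box, and stand every sample plate from the box on edge, fully home, in a slot of its own in the wooden drying rack (needle still on the mark). The plates are glass, so never let one fall over, and leave the bottle, beaker and marker alone.

Things in the scene. Friction and masses are not known exactly. Their poses are not given: they have to be found in the camera images.
- photometer: white bench instrument, 170 (x) x 220 (y) x 75 mm tall, fixed. Origin: centre of its underside, z up. The measuring slot in its top, at x = +45 mm, runs along y: 108 mm long, 9 mm wide, black lips rising 6 mm and flaring to 21 mm, floor 30 mm above the origin; a plate stands in it with its thickness along x. Trimmer screw at x = -45, y = -60 mm; dial at x = -38, y = +52 mm.
- trimmer: brass slotted trimmer screw, round 22 mm head, on the photometer. Origin: on its axis at the photometer's top face, z up. The slot runs right across along its own x: 4.5 mm wide, 10.5 mm at the flared mouth, floor 2 mm and head top 9 mm above the origin. It turns about z with 0.03 N m of friction, stays where it is left, and has stops 2 rad either side of the set position.
- needle (a joint): red pointer of the dial, rad. 0 = on the bold set mark at mid-scale (pointing along the photometer's -x); positive = counter-clockwise from above. Only the trimmer moves it: 0.45 rad per rad of the screw, same way round, so turning the screw clockwise lowers it. Starts at 0.31 to 0.68 (screw 0.7 to 1.5 rad from its set position).
- tuning_tool: plastic tuning tool, 130 mm, 35 g, blade down in its stand. Origin: middle of the blade tip; z towards the handle's end. Flat white blade 14 mm wide (x), 2.5 thick (y), 14 long; round 9 mm shank; grey 28 mm disc 40 to 45 mm above the tip, by which it hangs; square handle 14 x 14 mm (faces across x and y) from 45 to 130 mm above the tip.
- tool_stand: wooden block 54 x 54 mm, 45 mm tall, fixed, with a square hole 20 x 20 mm, 43 mm deep, at its middle. Origin: centre of its underside. The tool hangs in the hole by its disc with the tip 5 mm above the bench.
- box: open plywood carrying box, 250 (x) x 126 mm (y), walls 60 mm tall, fixed, on the left or on the right. Origin: centre of its underside, z up. Inside are five slots at x = -84, -42, 0, 42, 84 mm, each 9 mm wide in x with rounded entries; a plate stands in one with its thickness along x. Inner floor 8 mm above the origin. The plates start here.
- rack: light wooden drying rack, 250 (x) x 126 (y) x 57 mm tall, 0.9 kg, loose, opposite the box. Origin: centre of its underside, z up. Two combs make five slots at x = -84, -42, 0, 42, 84 mm, each 9 mm wide in x with rounded entries; a plate stands in one with its thickness along x. Its base board, on which plates stand, is 12 mm above the origin; low side rails are 110 mm apart. It can slide.
- blank: the blank plate: clear glass, 100 mm wide, 5 mm thick, with a short grey grip rail at the middle of its top (50 mm long, 10 mm thick, 18 mm tall, its middle 93 mm above the lower edge) and a tab on that (30 mm long, 10 mm thick, up to 120 mm above the lower edge). 140 g. Origin: middle of the lower edge; x across the thickness, y along the width, z up. Starts standing in a slot of the box.
- sample1: a sample plate: white-coated glass 100 mm wide, 5 mm thick, a few dried spots, under a straight grey grip rail 100 mm long, 10 mm thick, 18 mm tall, its middle 93 mm above the plate's lower edge. 140 g. Origin: middle of the lower edge; x across the thickness, y along the width, z up. May be absent; starts standing in a slot of the box.
- sample2: a sample plate: white-coated glass 100 mm wide, 5 mm thick, a few dried spots, under a straight grey grip rail 100 mm long, 10 mm thick, 18 mm tall, its middle 93 mm above the plate's lower edge. 140 g. Origin: middle of the lower edge; x across the thickness, y along the width, z up. May be absent; starts standing in a slot of the box.
- sample3: a sample plate: white-coated glass 100 mm wide, 5 mm thick, a few dried spots, under a straight grey grip rail 100 mm long, 10 mm thick, 18 mm tall, its middle 93 mm above the plate's lower edge. 140 g. Origin: middle of the lower edge; x across the thickness, y along the width, z up. May be absent; starts standing in a slot of the box.
- sample4: a sample plate: white-coated glass 100 mm wide, 5 mm thick, a few dried spots, under a straight grey grip rail 100 mm long, 10 mm thick, 18 mm tall, its middle 93 mm above the plate's lower edge. 140 g. Origin: middle of the lower edge; x across the thickness, y along the width, z up. May be absent; starts standing in a slot of the box.
- amber_bottle: amber glass jar with a black cap, 54 mm across, about 100 mm tall, beside the photometer's far side. Origin: centre of its underside. A bystander: leave it where it is.
- beaker: small glass beaker, 68 mm across, 85 mm tall, beside the photometer's far side. Origin: centre of its underside. A bystander: leave it where it is.
- marker: black marker pen, 130 mm long, lying behind the photometer's far side. Origin: centre of its underside. A bystander: leave it where it is.
There are look-alikes about, which are no part of the job. Leave any orange look-alike of the tuning_tool alone.

How it is judged (in metres and radians):
On the way, in this order (a step that is already met when the one before it is completed fails the run):
1. the blank plate stands fully home in the photometer's slot, let go (x of blank in the frame of photometer between 0.039 and 0.051 m and y of blank in the frame of photometer between -0.012 and 0.012 m and z of blank in the frame of photometer between 0.025 and 0.035 m and angle between blank's own z axis and vertical below 0.15 rad and angle between the x axis of blank and the x axis of photometer, either way round below 0.2 rad and contact force between the fingers and blank below 0.2 N), for 0.2 s.
2. the tuning tool is in the trimmer screw and the needle is on the set mark, with the blank standing in the slot (x of blank in the frame of photometer between 0.039 and 0.051 m and y of blank in the frame of photometer between -0.012 and 0.012 m and z of blank in the frame of photometer between 0.025 and 0.035 m and angle between blank's own z axis and vertical below 0.15 rad and angle between the x axis of blank and the x axis of photometer, either way round below 0.2 rad and value of joint needle between -0.05 and 0.05 rad and distance between tuning_tool and trimmer below 0.012 m), for 0.2 s.
At the end, for the whole second after the job is handed in: Needle within 0.05 rad of the mark; blank upright on the box's floor in a slot; every sample plate present upright (0.15 rad) and square (0.2 rad) on the rack's base board in a slot; tool hanging upright in its stand (8 mm, 0.2 rad); rack flat; all at rest (x of blank in the frame of box between -0.1 and 0.1 m and y of blank in the frame of box between -0.012 and 0.012 m and z of blank in the frame of box between 0.003 and 0.013 m and angle between each of blank, sample1, sample2, sample3, sample4's own z axis and vertical below 0.15 rad and angle between the x axis of blank and the x axis of box, either way round below 0.2 rad and linear speed of each of blank, sample1, sample2, sample3, sample4, tuning_tool below 0.02 m/s and value of joint needle between -0.05 and 0.05 rad and x of sample1 in the frame of rack between -0.1 and 0.1 m and y of sample1 in the frame of rack between -0.012 and 0.012 m and z of sample1 in the frame of rack between 0.007 and 0.017 m and angle between the x axis of each of sample1, sample2, sample3, sample4 and the x axis of rack, either way round below 0.2 rad and x of sample2 in the frame of rack between -0.1 and 0.1 m and y of sample2 in the frame of rack between -0.012 and 0.012 m and z of sample2 in the frame of rack between 0.007 and 0.017 m and x of sample3 in the frame of rack between -0.1 and 0.1 m and y of sample3 in the frame of rack between -0.012 and 0.012 m and z of sample3 in the frame of rack between 0.007 and 0.017 m and x of sample4 in the frame of rack between -0.1 and 0.1 m and y of sample4 in the frame of rack between -0.012 and 0.012 m and z of sample4 in the frame of rack between 0.007 and 0.017 m and horizontal distance between tuning_tool and tool_stand below 0.008 m and z of tuning_tool in the frame of tool_stand below 0.009 m and angle between tuning_tool's own z axis and vertical below 0.2 rad and angle between rack's own z axis and vertical below 0.05 rad); the robot touches nothing.
It fails at once if the fingers touch the trimmer screw (contact force between the fingers and trimmer above 0.5 N).
It fails at once if a glass plate falls over (angle between any of blank, sample1, sample2, sample3, sample4's own z axis and vertical above 0.9 rad).
It fails at once if the bottle, beaker or marker is moved more than 30 mm (distance of any of amber_bottle, beaker, marker from where it was at the start of the episode above 0.03 m).
Of sample1, sample2, sample3, sample4 only 2 to 4 are there at a start; the rules pass over those that are not, and their reading is None.
At some moment in a run one of rack may be knocked a few centimetres aside while the robot is not near it.
It also fails if it takes over 210 s, if anything falls off the work surface, if the arm or the gripper's body presses on something with over 40 N, if the wrist force passes 120 N, or if a joint passes its speed limit or range.

## Working session

There is one attempt and no reset: what is moved stays moved. The work goes in short steps, Python scripts to look and compute and a shell command to move; the robot and the scene stay as the last step left them, time stands still between calls to the robot, and variables do not carry over. Pictures are saved under pics/ and viewed, about 12 in all and at most 16, crops included, and the job is handed in when it is done.

```bash
mkdir -p pics
cat > h.py <<'E'
import numpy as np, cv2, sys
from station import robot, read_camera, get_calibration
def cal(n):
    c=get_calibration(n); f=192/np.tan(np.radians(c['fov_y'])/2)
    return c,f,np.array(c['R']),np.array(c['t'])
def ray(n,u,v):
    c,f,R,t=cal(n)
    p=np.array([(u-c['cx'])/f,(v-c['cy'])/f]); q=p.copy()
    for _ in range(30): q=p/(1+c['k1']*(q@q))
    d=R.T@np.array([q[0],q[1],1]); return -R.T@t,d
def onz(n,u,v,z):
    o,d=ray(n,u,v); return o+d*(z-o[2])/d[2]
def proj(n,X):
    c,f,R,t=cal(n); q=R@np.array(X,float)+t; s=q[:2]/q[2]; s=s*(1+c['k1']*(s@s)); return s*f+[c['cx'],c['cy']]
def tri(p,q):
    o1,d1=ray('scene',*p); o2,d2=ray('top',*q); A=np.c_[d1,-d2]; k=np.linalg.lstsq(A,o2-o1,rcond=None)[0]
    a=o1+k[0]*d1;b=o2+k[1]*d2; return (a+b)/2,np.linalg.norm(a-b)
E
python3 - <<'E'
from h import *
for n in('scene','top'):
    im=read_camera(n); cv2.imwrite(f'pics/{n}0_raw.png',im); cv2.imwrite(f'pics/{n}0.png',cv2.resize(im,(800,600),interpolation=cv2.INTER_CUBIC))
    c,f,R,t=cal(n); print(n,c,f,-R.T@t)
o=robot.observe(); print(o)
E
```

```text
scene {'fov_y': 43.81068050967585, 'cx': 250.95356353304663, 'cy': 196.2813754573575, 'k1': 0.06022453854813793, 'R': array([[-0.23526049,  0.97181218,  0.0152839 ],
       [ 0.56195123,  0.14883634, -0.81366981],
       [-0.79300903, -0.18283555, -0.58112636]]), 't': array([ 163.27203741, -270.62188466, 1677.08456666])} 477.48639973317836 [1520.43096228  188.23930144  751.90575256]
top {'fov_y': 42.338814970291395, 'cx': 260.1220697362222, 'cy': 178.16239622655633, 'k1': -0.19336037687706384, 'R': array([[-0.02186739, -0.99975113,  0.00441534],
       [-0.98810252,  0.0209397 , -0.15236451],
       [ 0.15223414, -0.00769463, -0.9883145 ]]), 't': array([   9.340225  ,  581.92377692, 1475.20140013])} 495.79056357630463 [ 350.62858015    8.50371913 1546.58623375]
{'time_s': 0.1, 'qpos': array([ 1.25720726,  0.57645628,  0.02485307,  1.43782208, -0.01499307,
        1.12898993, -0.0565192 ]), 'qvel': array([-0.00057506, -0.00398834, -0.00209494, -0.001013  ,  0.00049597,
        0.00084264, -0.00011519]), 'tau': array([ 5.75108308e-03, -7.67302823e+01,  2.25770205e+00, -2.86606336e+01,
        1.57265668e-02,  8.52727593e-03, -5.66924155e-05]), 'tool_pos': array([ 153.65646441, -656.86567533,  230.5241495 ]), 'ee_rot': array([ 0.5535956 ,  0.43968242,  0.55445794, -0.43907594]), 'ft_force': array([0.57672807, 0.02459286, 0.50730143]), 'wrist_torque': array([-0.01702495, -0.0398507 ,  0.01303593]), 'width': 85.23528669714538}
```

View pics/scene0.png

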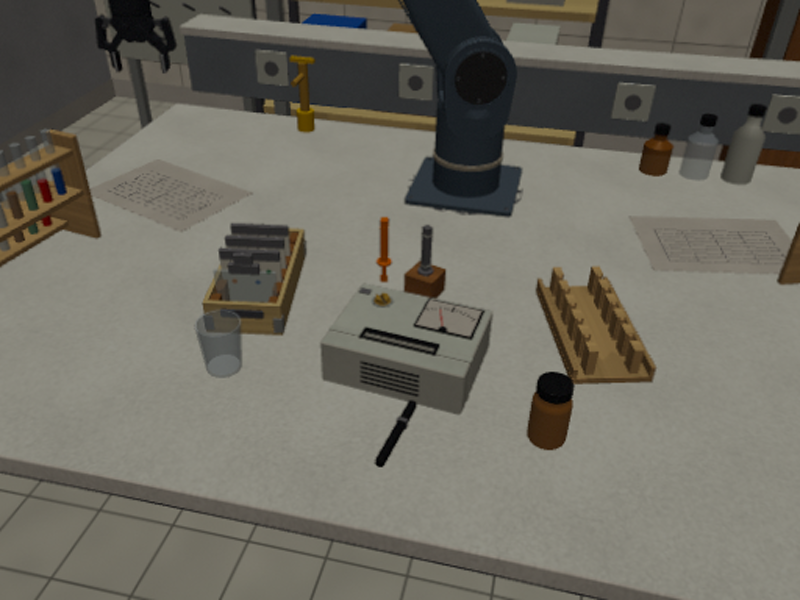

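View pics/top0.png

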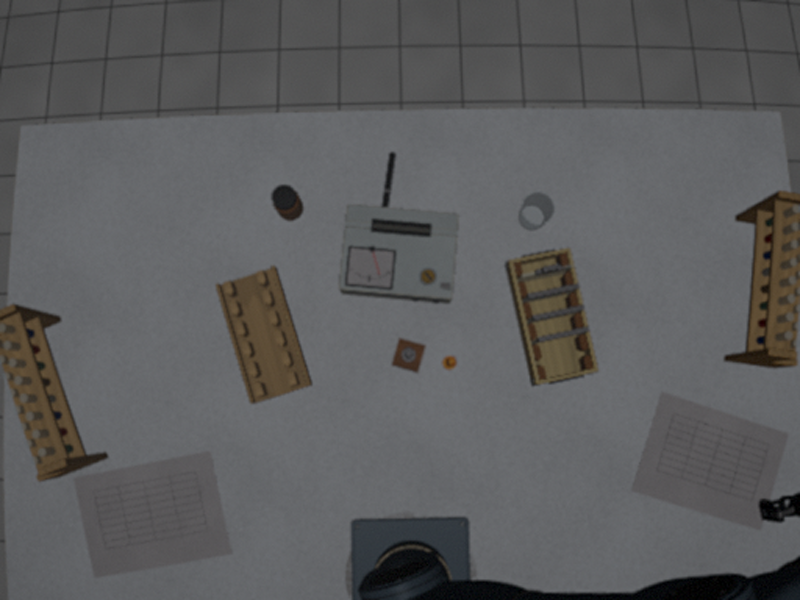

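Both views: photometer in the middle (top ≈(400,252) in the 800x600 view), rack on the left (265,335), box on the right (552,317) with four plates. The front one (545,268) has the tab. The stand is at (408,355) and the orange decoy at (450,362). I'll zoom in for accurate corners.

Run:
```python
from h import *
im=cv2.imread('pics/top0_raw.png'); g=cv2.convertScaleAbs(im,alpha=1.8,beta=0)
def crop(g,x,y,w,h,s): return cv2.resize(g[y:y+h,x:x+w],None,fx=s,fy=s,interpolation=cv2.INTER_CUBIC)
a=crop(g,318,152,70,100,6) # box 420x600
b=crop(g,212,122,62.__int__()+20,60,4) 
c=crop(g,244,210,50,34,6)[:204,:300]
b=crop(g,214,126,84,76,4) #336x304
c=crop(g,244,208,56,36,6) #336x216
out=np.zeros((600,760,3),np.uint8); out[:,:420]=a; out[:304,424:760]=b; out[310:526,424:760]=c
cv2.imwrite('pics/c1.png',out)
s=cv2.imread('pics/scene0_raw.png')
d=crop(s,125,130,80,90,5) #400x450
e=crop(s,335,160,90,90,4) #360x360
f=crop(s,200,130,120,60,3) #360x180
out=np.zeros((550,770,3),np.uint8); out[:450,:400]=d; out[:360,405:765]=e; out[365:545,405:765]=f
cv2.imwrite('pics/c2.png',out)
```

```text
File "<stdin>", line 5
    b=crop(g,212,122,62.__int__()+20,60,4) 
                       ^
SyntaxError: invalid decimal literal
```

Run:
```python
from h import *
im=cv2.imread('pics/top0_raw.png'); g=cv2.convertScaleAbs(im,alpha=1.8,beta=0)
def crop(g,x,y,w,h,s): return cv2.resize(g[y:y+h,x:x+w],None,fx=s,fy=s,interpolation=cv2.INTER_CUBIC)
a=crop(g,318,152,70,100,6) # box 420x600
b=crop(g,214,126,84,76,4) #336x304
c=crop(g,244,208,56,36,6) #336x216
out=np.zeros((600,760,3),np.uint8); out[:,:420]=a; out[:304,424:760]=b; out[310:526,424:760]=c
cv2.imwrite('pics/c1.png',out)
s=cv2.imread('pics/scene0_raw.png')
d=crop(s,125,130,80,90,5) #400x450
e=crop(s,335,160,90,90,4) #360x360
f=crop(s,200,130,120,60,3) #360x180
out=np.zeros((550,770,3),np.uint8); out[:450,:400]=d; out[:360,405:765]=e; out[365:545,405:765]=f
cv2.imwrite('pics/c2.png',out)
```

```text
(no output)
```

View pics/c1.png

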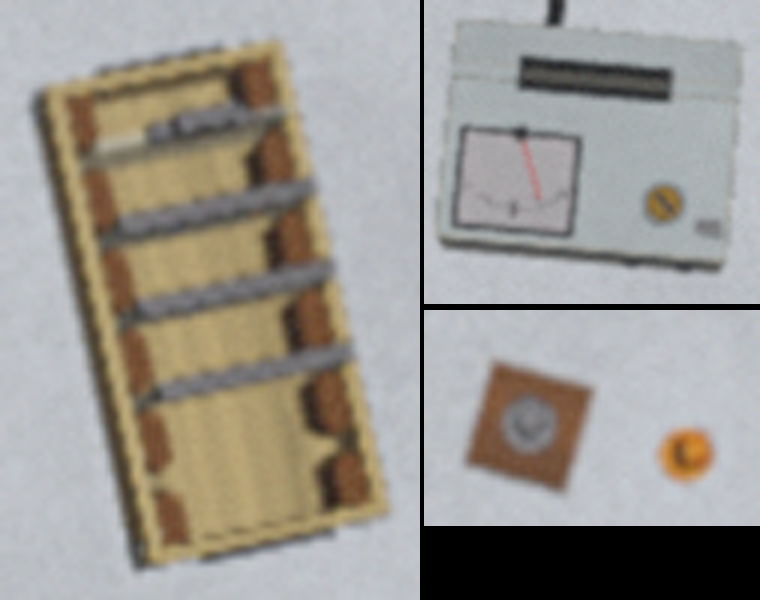

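View pics/c2.png

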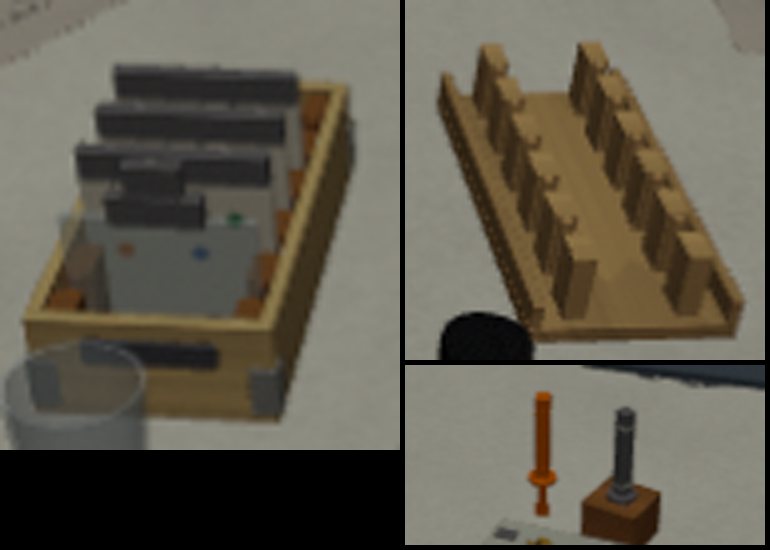

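Box: blank in the far slot with its tab up, three samples in the next three, and the slot nearest the robot is empty. The photometer's slot is on its far side, and the trimmer at crop (664,204) has its slot running diagonally. The needle is off the mark. Next I compute the poses from those points.

```bash
cat >> h.py <<'E'
from scipy.spatial.transform import Rotation as Ro
def tcp():
    o=robot.observe(); q=o['ee_rot']; return np.array(o['tool_pos']),Ro.from_quat([q[1],q[2],q[3],q[0]]),o
def go(x,y,z,yaw):
    """target TCP; yaw=world heading of jaw axis (deg), modulo 180; prints turn then shift (in target axes) in row units"""
    p,R,o=tcp(); best=None
    for k in (0,180):
        a=np.radians(yaw+k); zx=np.array([np.cos(a),np.sin(a),0]); xx=np.array([0,0,-1.]); T=Ro.from_matrix(np.c_[xx,np.cross(zx,xx),zx])
        rv=np.degrees((R.inv()*T).as_rotvec())
        if best is None or np.linalg.norm(rv)<np.linalg.norm(best[0]): best=(rv,T)
    rv,T=best; s=T.inv().apply(np.array([x,y,z])-p)
    print('turn',np.round(rv/5,2),'shift',np.round(s/30,2),'|q7',round(o['qpos'][6],2),'pos',p.round(1),'w',round(o['width'],1),'F',o['ft_force'].round(1),'t',round(o['time_s'],2))
def hdg():
    p,R,o=tcp(); return R.as_matrix()
E
python3 - <<'E'
from h import *
def W(u,v,x0,y0,s,z,ou=0,ov=0): return onz('top',(u-ou+.5)/s-.5+x0,(v-ov+.5)/s-.5+y0,z)
print('axes',hdg().round(3).tolist())
def rep(n,L):
    L=np.array(L); print(n,L[:,:2].round(1).tolist(),'c',L.mean(0)[:2].round(1),'sides',np.linalg.norm(L-np.roll(L,-1,0),axis=1).round(1),'ang',[round(float(np.degrees(np.arctan2(*(L[(i+1)%len(L)]-L[i])[1::-1]))),1) for i in range(len(L))])
rep('box',[W(u,v,318,152,6,60) for u,v in[(45,95),(283,42),(387,515),(152,562)]])
rep('phot',[W(u,v,214,126,4,75,424) for u,v in[(456,20),(742,42),(721,264),(440,238)]])
rep('slot',[W(u,v,214,126,4,81,424) for u,v in[(519,72),(672,84)]])
rep('trim',[W(664,204,214,126,4,84,424),W(521,133,214,126,4,80,424)])
rep('stand',[W(u,v,244,208,6,45,424,310) for u,v in[(497,362),(592,388),(565,490),(468,464)]])
rep('tooltop',[W(530,425,244,208,6,135,424,310)]*2)
# plates' rails top z=110
for nm,z,a,b in[('blanktab',128,(178,128),(240,112)),('blankglass',97,(95,152),(283,113)),('s1',110,(103,237),(312,188)),('s2',110,(122,319),(332,270)),('s3',110,(138,402),(352,354))]:
    rep(nm,[W(*a,318,152,6,z),W(*b,318,152,6,z)])
# stand & tool via scene crop f (offset 405,365, x0 200,y0 130, s3)
p=lambda u,v:((u-405+.5)/3-.5+200,(v-365+.5)/3-.5+130)
q=lambda u,v:((u-424+.5)/6-.5+244,(v-310+.5)/6-.5+208)
print('tool top tri',tri(p(625,410),q(530,425)))
print('scene tool top check',proj('scene',[*W(530,425,244,208,6,135,424,310)[:2],135]),p(625,411))
E
```

```text
axes [[-0.0, 0.974, 0.228], [0.001, 0.228, -0.974], [-1.0, -0.0, -0.001]]
box [[608.6, -202.3], [633.8, -327.0], [390.4, -368.1], [370.7, -247.0]] c [ 500.9 -286.1] sides [127.2 246.9 122.7 242.1] ang [-78.6, -170.4, 99.2, 10.6]
phot [[726.8, 111.5], [704.9, -106.5], [534.8, -85.1], [558.9, 125.0]] c [631.3  11.2] sides [219.  171.5 211.5 168.4] ang [-95.7, 172.9, 83.5, -4.6]
slot [[683.6, 63.6], [671.9, -51.9]] c [677.7   5.9] sides [116.1 116.1] ang [-95.8, 84.2]
trim [[579.7, -43.3], [636.7, 62.8]] c [608.2   9.7] sides [120.5 120.5] ang [61.7, -118.3]
stand [[465.4, 12.6], [451.2, -35.1], [400.1, -20.2], [414.2, 28.3]] c [432.7  -3.6] sides [49.7 53.2 50.5 53.5] ang [-106.6, 163.8, 73.8, -17.0]
tooltop [[428.3, -2.6], [428.3, -2.6]] c [428.3  -2.6] sides [0. 0.] ang [0.0, 0.0]
blanktab [[579.2, -257.2], [586.5, -288.3]] c [ 582.9 -272.8] sides [31.9 31.9] ang [-76.8, 103.2]
blankglass [[573.0, -220.8], [590.7, -316.6]] c [ 581.9 -268.7] sides [97.4 97.4] ang [-79.5, 100.5]
s1 [[528.9, -220.9], [550.8, -326.2]] c [ 539.9 -273.5] sides [107.6 107.6] ang [-78.2, 101.8]
s2 [[488.4, -228.5], [509.9, -334.0]] c [ 499.2 -281.3] sides [107.7 107.7] ang [-78.5, 101.5]
s3 [[447.7, -234.7], [468.3, -341.9]] c [ 458.  -288.3] sides [109.2 109.2] ang [-79.1, 100.9]
tool top tri (array([428.8203104 ,  -4.46192749, 130.15468925]), np.float64(3.6257653701752766))
scene tool top check [274.4878514  143.08204295] (273.0, 145.0)
```

Run:
```python
from h import *
go(582.4,-271.5,200,10.7); go(582.4,-271.5,85,10.7)
```

```text
turn [-1.751e+01 -1.000e-02 -1.000e-02] shift [ 1.02  9.97 16.43] |q7 -0.06 pos [ 153.7 -656.9  230.5] w 85.2 F [0.6 0.  0.5] t 0.1
turn [-1.751e+01 -1.000e-02 -1.000e-02] shift [ 4.85  9.97 16.43] |q7 -0.06 pos [ 153.7 -656.9  230.5] w 85.2 F [0.6 0.  0.5] t 0.1
```

```bash
python3 -m inch '[[0,0,0,-1,0,0],[0,0,0,-1,0,0],[0,0,0,-1,0,0],[0,0,0,-1,0,0],[0,0,0,-1,0,0],[0,0,0,-1,0,0],[0,0,0,-1,0,0],[0,0,0,-1,0,0],[0,0,0,-1,0,0],[0,0,0,-1,0,0]]' 28
python3 -m inch '[[0,0,0,-1,0,0],[0,0,0,-1,0,0],[0,0,0,-1,0,0],[0,0,0,-1,0,0],[0,0,0,-1,0,0],[0,0,0,-1,0,0],[0,0,0,-1,0,0],[0,0,0,-0.5,0,0],[0,0,0,0,0,0],[0,0,0,0,0,0]]'
python3 -m inch '[[0,0.6,1,0,0,0],[0,0.6,1,0,0,0],[0,0.6,1,0,0,0],[0,0.6,1,0,0,0],[0,0.6,1,0,0,0],[0,0.6,1,0,0,0],[0,0.6,1,0,0,0],[0,0.6,1,0,0,0],[0,0,0,0,0,0]]'
python3 -m inch '[[0,0.6,1,0,0,0],[0,0.6,1,0,0,0],[0,0.6,1,0,0,0],[0,0.6,1,0,0,0],[0,0.6,1,0,0,0],[0,0.6,1,0,0,0],[0,0.6,1,0,0,0],[0,0.6,1,0,0,0],[0,0.4,0.4,0,0,0],[0,0,0,0,0,0]]'
python3 - <<'E'
from h import *
go(582.4,-271.5,140,10.7)
E
```

```text
time_s: 0.93
tool_pos: [153.6, -657.0, 230.8]
ee_rot: [0.688, 0.163, 0.688, -0.162]
ft_force: [-0.6, -0.2, -0.1]
width: 23.6
time_s: 1.77
tool_pos: [153.5, -657.1, 230.9]
ee_rot: [0.704, -0.065, 0.704, 0.065]
ft_force: [0.4, -0.3, 1.3]
width: 24.1
time_s: 2.52
tool_pos: [369.9, -465.0, 231.9]
ee_rot: [0.705, -0.068, 0.702, 0.069]
ft_force: [0.8, 0.5, 0.6]
width: 23.7
time_s: 3.35
tool_pos: [584.8, -265.8, 231.1]
ee_rot: [0.705, -0.067, 0.703, 0.069]
ft_force: [0.1, -0.3, 0.6]
width: 24.0
turn [ 0.05  0.02 -0.03] shift [ 3.04 -0.17 -0.12] |q7 0.33 pos [ 584.8 -265.8  231.1] w 24.0 F [ 0.1 -0.3  0.6] t 3.35
```

```bash
python3 -m inch '[[1,-0.17,-0.12,0,0,0],[1,0,0,0,0,0],[0.8,0,0,0,0,0],[0,0,0,0,0,0],[0,0,0,0,0,0]]'
cat > pic.py <<'E'
from h import *
# pic.py out  top_x top_y w h  scene_x scene_y w h : side by side crops scaled into 800x600
a=sys.argv; v=list(map(int,a[2:10])); ims=[]
for n,(x,y,w,h) in(('top',v[:4]),('scene',v[4:])):
    im=read_camera(n); cv2.imwrite(f'pics/{a[1]}_{n}.png',im)
    if w==0: continue
    g=cv2.convertScaleAbs(im[y:y+h,x:x+w],alpha=1.8 if n=='top' else 1.2); s=min(396/w,596/h); ims.append((cv2.resize(g,None,fx=s,fy=s,interpolation=cv2.INTER_CUBIC),s))
H=max(i.shape[0] for i,_ in ims); out=np.zeros((H,800,3),np.uint8)
for k,(i,s) in enumerate(ims): out[:i.shape[0],400*k:400*k+i.shape[1]]=i; print('scale',s)
cv2.imwrite(f'pics/{a[1]}.png',out)
E
python3 pic.py p5 310 140 90 115 115 90 100 130
```

```text
time_s: 3.77
tool_pos: [578.2, -277.4, 146.7]
ee_rot: [0.703, -0.065, 0.705, 0.066]
ft_force: [0.2, 0.1, 0.7]
width: 24.1
scale 4.4
scale 3.96
```

View pics/p5.png

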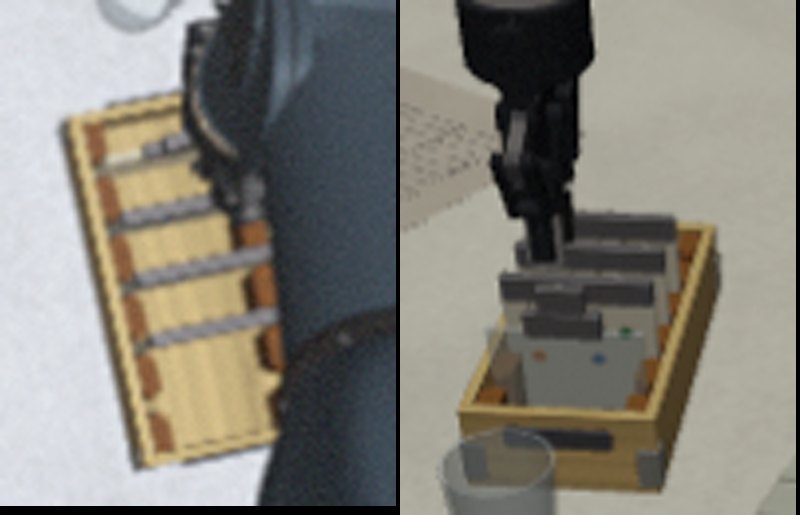

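The gripper hovers over the front end of the box at about (548,260) in the scene crop. The previous reading was an overshoot, so I now settle longer before reading.

```bash
python3 - <<'E'
from h import *
go(582.4,-271.5,85,10.7)
p,R,o=tcp()
for X in (p,[582.4,-271.5,128]):
  s=proj('scene',X); t=proj('top',X); print((s-[115,90])*3.96+[400,0],(t-[310,140])*4.4)
E
python3 -m inch '[[0,0.14,0.18,0,0,0],[0,0,0,0,0,0],[0,0,0,0,0,0]]'
python3 - <<'E'
from h import *
go(582.4,-271.5,85,10.7)
E
```

```text
turn [-0.02  0.02  0.01] shift [2.13 0.18 0.12] |q7 0.3 pos [ 579.9 -277.6  148.9] w 24.1 F [0.6 0.5 0.8] t 3.87
[552.14302709 248.73032071] [200.10360473 138.09662012]
[563.11457147 280.88786399] [184.84903922 139.71392624]
time_s: 4.12
tool_pos: [584.7, -271.4, 148.6]
ee_rot: [0.705, -0.066, 0.703, 0.066]
ft_force: [0.1, 0.1, 0.3]
width: 24.2
turn [0.   0.02 0.01] shift [ 2.12  0.01 -0.08] |q7 0.29 pos [ 584.7 -271.4  148.6] w 24.2 F [0.1 0.1 0.3] t 4.12
```

```bash
python3 - <<'E'
from h import *
print(tri((155.3,162.9),(352.7,171.7)))
# s2 rail top centre: scene crop d (190,122)->, top c1 (227,295)
print(tri((125+190.5/5-.5,130+122/5-.5),(318+227.5/6-.5,152+294.5/6-.5)))
E
python3 -m inch '[[0.7,0,-0.05,0,0,0],[0.7,0,0,0,0,0],[0.7,0,0,0,0,0],[0,0,0,0,0,0],[0,0,0,0,0,0]]'
python3 -m inch '[[0,0,0,0,0,0],[0,0,0,0,0,0],[0,0,0,0,0,0],[0,0,0,0,0,0]]' 0
python3 -m inch '[[-0.2,0,0,0,0,0],[-0.3,0,0,0,0,0],[-0.5,0,0,0,0,0],[-0.5,0,0,0,0,0],[0,0,0,0,0,0],[0,0,0,0,0,0]]'
```

```text
(array([ 583.33175457, -274.38271034,  122.41945551]), np.float64(0.5722714419491934))
(array([ 501.59884608, -286.51134595,   99.33395924]), np.float64(6.940940384101805))
time_s: 4.53
tool_pos: [581.8, -272.0, 84.1]
ee_rot: [0.704, -0.066, 0.705, 0.066]
ft_force: [0.4, 0.3, 0.3]
width: 24.0
time_s: 4.87
tool_pos: [583.9, -272.2, 85.8]
ee_rot: [0.705, -0.066, 0.703, 0.065]
ft_force: [4.0, 0.2, 4.4]
width: 9.3
time_s: 5.37
tool_pos: [582.4, -272.6, 130.1]
ee_rot: [0.704, -0.066, 0.704, 0.065]
ft_force: [3.7, -0.0, 1.2]
width: 9.5
```

```bash
python3 -m inch '[[-1,0,0,0,0,0],[-1,0,0,0,0,0],[-0.5,0,0,0,0,0],[0,0,0,0,0,0],[0,0,0,0,0,0]]'
python3 - <<'E'
from h import *
go(677,6,205,-5.5)
E
```

```text
time_s: 5.78
tool_pos: [581.4, -272.6, 203.7]
ee_rot: [0.704, -0.066, 0.704, 0.065]
ft_force: [0.4, 0.1, -2.0]
width: 9.3
turn [ 3.23 -0.01  0.  ] shift [-0.04  9.55  2.28] |q7 0.32 pos [ 581.4 -272.6  203.7] w 9.3 F [ 0.4  0.1 -2. ] t 5.78
```

```bash
python3 -m inch '[[0,0,0,0.5,0,0],[0,0,0,0.75,0,0],[0,0,0,0.75,0,0],[0,0,0,0.75,0,0],[0,0,0,0.45,0,0],[0,0,0,0,0,0]]'
python3 -m inch '[[0,0.4,0.1,0,0,0],[0,0.7,0.2,0,0,0],[0,0.9,0.2,0,0,0],[0,0.9,0.25,0,0,0],[0,0.9,0.25,0,0,0],[0,0.9,0.25,0,0,0],[0,0.9,0.25,0,0,0],[0,0.9,0.25,0,0,0],[0,0.9,0.25,0,0,0],[0,0.9,0.2,0,0,0]]'
python3 -m inch '[[0,0.8,0.1,0,0,0],[0,0.4,0,0,0,0],[0,0,0,0,0,0],[0,0,0,0,0,0],[0,0,0,0,0,0]]'
python3 - <<'E'
from h import *
go(677,6,165,-5.5)
E
python3 pic.py p6 205 90 100 120 200 110 120 150
```

```text
time_s: 6.28
tool_pos: [580.8, -272.0, 201.9]
ee_rot: [0.705, 0.034, 0.708, -0.033]
ft_force: [0.2, 0.2, -1.4]
width: 9.4
time_s: 7.12
tool_pos: [671.0, -28.0, 203.2]
ee_rot: [0.706, 0.032, 0.707, -0.032]
ft_force: [0.3, -0.7, -1.1]
width: 9.5
time_s: 7.53
tool_pos: [677.0, 3.2, 203.9]
ee_rot: [0.706, 0.033, 0.707, -0.034]
ft_force: [-0.6, -0.3, -1.5]
width: 9.4
turn [ 0.02 -0.01  0.02] shift [ 1.3   0.09 -0.01] |q7 -0.36 pos [677.    3.2 203.9] w 9.4 F [-0.6 -0.3 -1.5] t 7.53
scale 3.96
scale 3.3
```

View pics/p6.png

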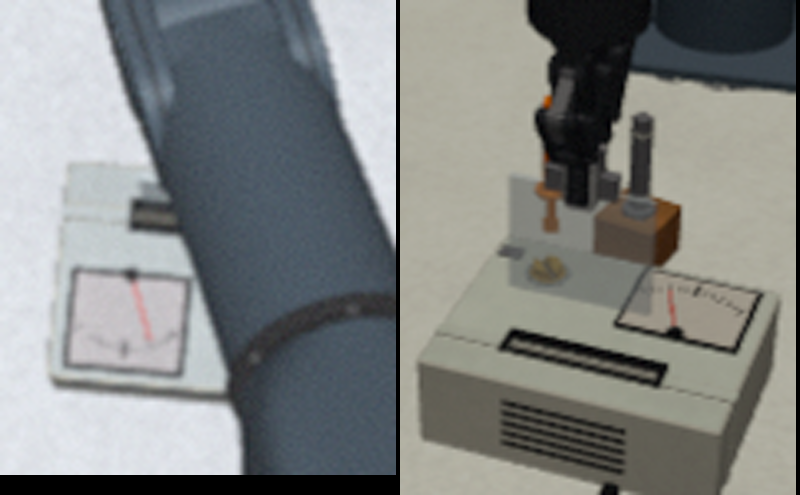

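Scene view: the glass's lower corners are at about (509,283) and (653,315), the slot's inner ends at about (510,341) and (657,376). I compare these with projections.

Run:
```python
from h import *
P=lambda X:((proj('scene',X)-[200,110])*3.3+[400,0]).round(1)
r=lambda u,v:((u-400+.5)/3.3-.5+200,(v+.5)/3.3-.5+110)
p,R,o=tcp(); y=R.as_matrix()[:,1]
for s in(-50,50): print('plate pred',P(p+s*y-[0,0,77.8]))
for s in(-54,54): print('slot pred',P(np.array([677,6,81])+s*y))
# observed on planes
a,b=[onz('scene',*r(*c),p[2]-77.8) for c in((509,283),(653,315))]; print('plate obs',a.round(1),b.round(1),((a+b)/2).round(1),np.linalg.norm(a-b))
a,b=[onz('scene',*r(*c),81) for c in((510,341),(657,376))]; print('slot obs',a.round(1),b.round(1),((a+b)/2).round(1),np.linalg.norm(a-b))
a,b=[onz('scene',*r(*c),81) for c in((502,341),(666,374))]; print('slot outer',a.round(1),b.round(1),((a+b)/2).round(1),np.linalg.norm(a-b))
```

```text
plate pred [511.8 280.9]
plate pred [651.8 311.1]
slot pred [511.2 333. ]
slot pred [658.9 366.2]
plate obs [674.1 -49.3 126.4] [685.   53.3 126.4] [679.5   2.  126.4] 103.08986610990061
slot obs [679.8 -47.3  81. ] [692.   59.5  81. ] [685.9   6.1  81. ] 107.49197795308191
slot outer [681.2 -52.7  81. ] [688.3  65.   81. ] [684.8   6.2  81. ] 117.91953491696079
```

Run:
```python
from h import *
s=cv2.imread('pics/scene0_raw.png'); t=cv2.imread('pics/top0_raw.png')
for n,im,(x,y,w,h),th in(('scene',s,(225,205,60,26),60),('top',t,(232,134,52,22),50)):
    g=cv2.cvtColor(im,cv2.COLOR_BGR2GRAY)[y:y+h,x:x+w]; print(n,g.min(),np.median(g))
    m=(g<(int(np.median(g))*0.62)).astype(np.uint8); m=cv2.morphologyEx(m,cv2.MORPH_CLOSE,np.ones((5,5)))
    k,l,st,_=cv2.connectedComponentsWithStats(m); i=1+np.argmax(st[1:,4]); pts=cv2.findNonZero((l==i).astype(np.uint8)).reshape(-1,2)+[x,y]
    B=cv2.minAreaRect(pts.astype(np.float32)); c=cv2.boxPoints(B); print(B)
    for z in(75,81): q=np.array([onz(n,*a,z) for a in c]); print(z,q.mean(0).round(1),np.linalg.norm(q-np.roll(q,-1,0),axis=1).round(1),q[:,:2].round(0).tolist())
```

```text
scene 6 121.0
((255.0536346435547, 217.77467346191406), (50.4932746887207, 7.782449245452881), 13.392498016357422)
75 [676.5   3.4  75. ] [ 29.3 121.2  27.9 118.5] [[684.0, -54.0], [655.0, -58.0], [669.0, 62.0], [697.0, 64.0]]
81 [684.    5.1  81. ] [ 29.  120.1  27.6 117.4] [[692.0, -52.0], [663.0, -56.0], [677.0, 63.0], [705.0, 65.0]]
top 21 93.0
((256.4700012207031, 145.34521484375), (37.55393600463867, 7.969923973083496), 4.969740867614746)
75 [678.4   6.   75. ] [ 24.8 114.3  24.8 113.9] [[672.0, 64.0], [697.0, 61.0], [684.0, -52.0], [660.0, -49.0]]
81 [677.1   6.   81. ] [ 24.7 113.8  24.7 113.5] [[671.0, 64.0], [696.0, 61.0], [683.0, -52.0], [659.0, -49.0]]
```

```bash
python3 -m inch '[[0.5,0.12,0,0,0,0],[0.7,0,0,0,0,0],[0.1,0,0,0,0,0],[0,0,0,0,0,0],[0,0,0,0,0,0],[0,0,0,0,0,0]]'
python3 - <<'E'
from h import *
go(677.5,6.5,109,-5.5)
E
```

```text
time_s: 8.13
tool_pos: [678.4, 8.3, 166.5]
ee_rot: [0.707, 0.033, 0.706, -0.033]
ft_force: [0.6, -0.4, -2.5]
width: 9.2
turn [ 0.02  0.02 -0.  ] shift [ 1.92 -0.06 -0.02] |q7 -0.38 pos [678.4   8.3 166.5] w 9.2 F [ 0.6 -0.4 -2.5] t 8.13
```

```bash
python3 -m inch '[[0.25,-0.05,-0.02,0,0,0],[0.25,0,0,0,0,0],[0.25,0,0,0,0,0],[0.25,0,0,0,0,0],[0,0,0,0,0,0],[0,0,0,0,0,0]]'
python3 -m inch '[[0.25,0,0,0,0,0],[0.25,0,0,0,0,0],[0.25,0,0,0,0,0],[0.1,0,0,0,0,0],[0,0,0,0,0,0],[0,0,0,0,0,0]]'
```

```text
time_s: 8.63
tool_pos: [677.1, 7.3, 134.6]
ee_rot: [0.706, 0.033, 0.706, -0.033]
ft_force: [1.2, -0.9, -2.2]
width: 9.6
time_s: 9.13
tool_pos: [677.2, 7.3, 109.4]
ee_rot: [0.706, 0.033, 0.706, -0.033]
ft_force: [4.3, 0.2, -4.1]
width: 9.1
```

```bash
python3 -m inch '[[0.1,0,0.05,0,0,0],[0,0,0,0,0,0],[0,0,0,0,0,0]]'
python3 -m inch '[[0,0,0,0,0,0],[0,0,0,0,0,0],[0,0,0,0,0,0],[0,0,0,0,0,0],[0,0,0,0,0,0]]' 28
python3 -m inch '[[-0.5,0,0,0,0,0],[-1,0,0,0,0,0],[-1,0,0,0,0,0],[-1,0,0,0,0,0],[-0.5,0,0,0,0,0],[0,0,0,0,0,0],[0,0,0,0,0,0]]'
python3 - <<'E'
from h import *
go(640,-120,245,-5.5)
E
```

```text
time_s: 9.38
tool_pos: [678.9, 7.2, 107.7]
ee_rot: [0.707, 0.033, 0.706, -0.033]
ft_force: [0.9, -0.2, 5.3]
width: 9.3
time_s: 9.8
tool_pos: [678.2, 7.2, 106.6]
ee_rot: [0.706, 0.033, 0.707, -0.033]
ft_force: [0.4, 1.0, 0.3]
width: 23.8
time_s: 10.38
tool_pos: [678.7, 7.2, 227.5]
ee_rot: [0.707, 0.033, 0.706, -0.033]
ft_force: [0.2, 0.7, -0.7]
width: 23.9
turn [ 0.03  0.02 -0.  ] shift [-0.58 -4.34 -0.88] |q7 -0.36 pos [678.7   7.2 227.5] w 23.9 F [ 0.2  0.7 -0.7] t 10.38
```

Step 1 is done by the numbers (rail released at floor height). I travel to the stand, then photograph it and the photometer with the arm clear.

```bash
python3 -m inch '[[0,0,-0.5,0.7,0,0],[0,0,-1,0.7,0,0],[0,0,-1,0.8,0,0],[0,0,-1,0,0,0],[0,0,-1,0,0,0],[0,0,-1,0,0,0],[0,0,-0.6,0,0,0],[0,0,-0.3,0,0,0],[0,0,0,0,0,0],[0,0,0,0,0,0]]' 40
python3 - <<'E'
from h import *
go(430,-3.5,170,-16.5)
E
python3 pic.py p7 205 100 120 150 190 90 120 150
```

```text
time_s: 11.22
tool_pos: [492.9, 52.1, 226.5]
ee_rot: [0.7, 0.1, 0.7, -0.101]
ft_force: [0.1, -0.8, 0.2]
width: 33.8
turn [0.03 0.   0.  ] shift [ 1.88 -2.37 -1.48] |q7 -0.64 pos [492.9  52.1 226.5] w 33.8 F [ 0.1 -0.8  0.2] t 11.22
scale 3.3
scale 3.3
```

View pics/p7.png

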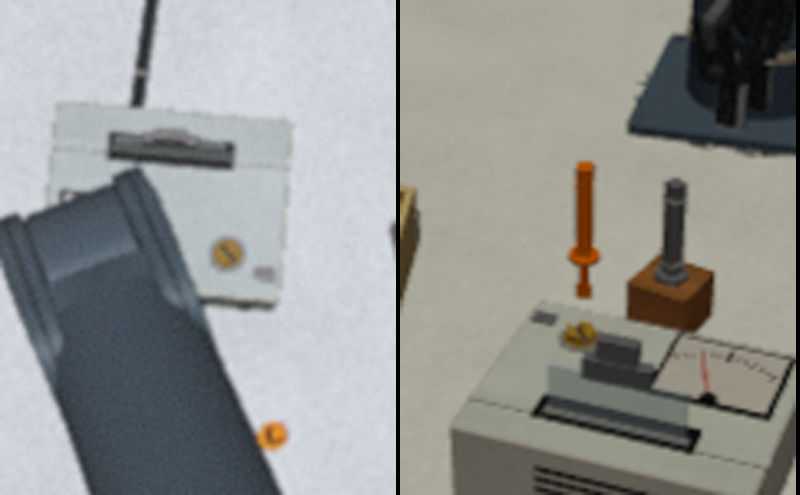

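The blank stands upright in the slot at (615,370) in the scene crop, and the tool hangs in its stand at (675,190..275). Next I grasp the tool.

```bash
python3 -m inch '[[0,-0.8,-0.5,0,0,0],[0,-0.8,-0.5,0,0,0],[0,-0.77,-0.48,0,0,0],[0.6,0,0,0,0,0],[0.6,0,0,0,0,0],[0,0,0,0,0,0],[0,0,0,0,0,0],[0,0,0,0,0,0]]'
python3 - <<'E'
from h import *
go(430,-3.5,98,-16.5)
E
```

```text
time_s: 11.98
tool_pos: [430.6, -3.1, 191.2]
ee_rot: [0.7, 0.101, 0.7, -0.1]
ft_force: [0.5, 0.5, 0.2]
width: 34.1
turn [ 0.03  0.   -0.  ] shift [ 3.11 -0.02 -0.02] |q7 -0.54 pos [430.6  -3.1 191.2] w 34.1 F [0.5 0.5 0.2] t 11.98
```

```bash
python3 -m inch '[[0.8,0,0,0,0,0],[0.8,0,0,0,0,0],[0.8,0,0,0,0,0],[0.7,0,0,0,0,0],[0,0,0,0,0,0],[0,0,0,0,0,0]]'
python3 -m inch '[[0,0,0,0,0,0],[0,0,0,0,0,0],[0,0,0,0,0,0],[0,0,0,0,0,0],[0,0,0,0,0,0],[0,0,0,0,0,0]]' 0
python3 - <<'E'
from h import *
go(430,-3.5,98,-16.5); print(robot.observe()['wrist_torque'])
E
```

```text
time_s: 12.48
tool_pos: [430.0, -3.0, 98.0]
ee_rot: [0.7, 0.1, 0.7, -0.1]
ft_force: [0.4, 0.7, 0.4]
width: 34.3
time_s: 12.98
tool_pos: [431.2, -3.3, 99.0]
ee_rot: [0.701, 0.101, 0.699, -0.1]
ft_force: [2.2, 0.2, 9.3]
width: 15.1
turn [ 0.03  0.04 -0.01] shift [ 0.03 -0.02 -0.04] |q7 -0.64 pos [431.2  -3.3  99. ] w 15.1 F [2.2 0.2 9.3] t 12.98
[-0.06531718 -0.52299923 -0.03024487]
```

```bash
python3 -m inch '[[-0.3,0,0,0,0,0],[-0.5,0,0,0,0,0],[-0.5,0,0,0,0,0],[-0.5,0,0,0,0,0],[0,0,0,0,0,0],[0,0,0,0,0,0]]'
python3 -m inch '[[-1,0,0,0,0,0],[-1,0,0,0,0,0],[-0.7,0,0,0,0,0],[0,0,0,0,0,0],[0,0,0,0,0,0],[0,0,0,0,0,0]]'
python3 pic.py p8 205 100 120 150 220 60 90 110
```

```text
time_s: 13.48
tool_pos: [429.9, -3.4, 152.5]
ee_rot: [0.7, 0.101, 0.699, -0.101]
ft_force: [-0.6, -0.1, -0.3]
width: 14.9
time_s: 13.98
tool_pos: [429.0, -3.5, 231.8]
ee_rot: [0.699, 0.1, 0.7, -0.101]
ft_force: [-0.8, 0.7, -0.2]
width: 14.9
scale 3.3
scale 4.4
```

View pics/p8.png

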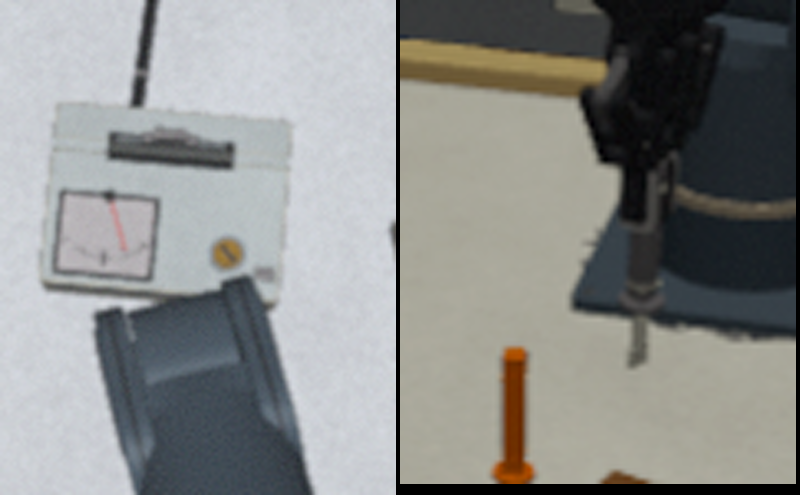

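Tool held: blade about 20 px wide at (637,345), which suggests it lies across the jaw axis. I turn to a jaw heading near -80° above the trimmer to confirm edge-on.

```bash
python3 -m inch '[[0,0,0,1,0,0],[0,0,0,1,0,0],[0,0,0,1,0,0],[0,0,0,1,0,0],[0,0,0,1,0,0],[0,0,0,1,0,0],[0,0,0,1,0,0],[0,0,0,1,0,0],[0,0,0,1,0,0],[0,0,0,1,0,0]]'
python3 -m inch '[[0,0,0,1,0,0],[0,0,0,1,0,0],[0,0,0,0.7,0,0],[0,0,0,0,0,0],[0,0,0,0,0,0]]'
python3 - <<'E'
from h import *
go(580,-44,232,-80)
im=read_camera('scene'); cv2.imwrite('pics/p9_raw.png',im)
g=im[100:160,250:290]; cv2.imwrite('pics/p9.png',cv2.resize(g,None,fx=8,fy=8,interpolation=cv2.INTER_CUBIC))
p,R,o=tcp(); print(proj('scene',p-[0,0,93]),proj('scene',p-[0,0,79]),proj('scene',p-[0,0,50]))
E
```

```text
time_s: 14.92
tool_pos: [429.1, -3.3, 231.7]
ee_rot: [0.59, 0.388, 0.592, -0.389]
ft_force: [-0.1, 0.1, 1.0]
width: 15.1
time_s: 15.33
tool_pos: [429.3, -3.2, 232.0]
ee_rot: [0.542, 0.453, 0.543, -0.454]
ft_force: [0.5, -0.6, -1.2]
width: 15.3
turn [ 0.06 -0.    0.02] shift [0.   4.71 2.21] |q7 -1.54 pos [429.3  -3.2 232. ] w 15.3 F [ 0.5 -0.6 -1.2] t 15.33
[274.25695992 141.86173762] [274.49418018 137.13662032] [274.99668788 127.14310039]
```

View pics/p9.png

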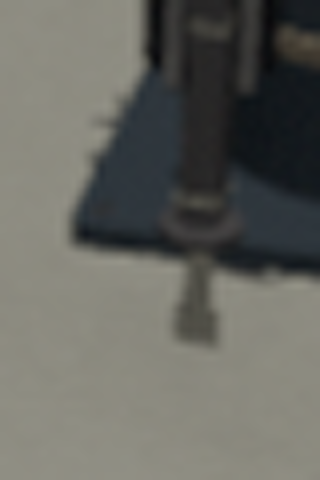

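Face-on here (15 mm wide), so the blade lies along the jaw axis. The tip at (274.0,142.4) raw against (274.3,141.9) predicted means the tool hangs straight. Next I measure the screw slot and needle.

```bash
cat > needle.py <<'E'
from h import *
def needle(im):
    # red line direction on dial plane z~77, in photometer frame (heading -5.5)
    b,g,r=[im[...,i].astype(int) for i in range(3)]; m=((r-(g+b)/2)>18); m[:110]=0; m[210:]=0; m[:,:200]=0; m[:,262:]=0
    v,u=np.nonzero(m); P=np.array([onz('top',a,c,77)[:2] for a,c in zip(u,v)]); w=(r-(g+b)/2)[m]
    c=np.average(P,axis=0,weights=w); d=(P-c)*np.sqrt(w)[:,None]; e=np.linalg.svd(d)[2][0]; e*=-np.sign(e[0])
    a=np.degrees(np.arctan2(e[1],e[0])); rel=(a-(180-5.5)+180)%360-180; return a%360,np.radians(rel),len(u),c.round(1)
if __name__=='__main__':
    n=sys.argv[1]; im=cv2.imread(n) if n.endswith('png') else read_camera('top'); print(needle(im))
E
python3 - <<'E'
from needle import *
for f in('pics/top0_raw.png','pics/p8_top.png'):
    im=cv2.imread(f); print(needle(im))
    c=proj('top',[580,-44,84]); S=16; x,y=int(c[0])-6,int(c[1])-6
    g=cv2.resize(im[y:y+13,x:x+13],None,fx=S,fy=S,interpolation=cv2.INTER_CUBIC); h=cv2.cvtColor(g,cv2.COLOR_BGR2HSV)
    m=(h[...,1]>100).astype(np.uint8); k,l,st,ce=cv2.connectedComponentsWithStats(m); i=1+np.argmax(st[1:,4])
    cc=(ce[i]+.5)/S-.5+[x,y]; print('head',cc,onz('top',*cc,80).round(1),st[i])
    hull=np.zeros_like(m); cv2.fillConvexPoly(hull,cv2.convexHull(cv2.findNonZero((l==i).astype(np.uint8))),1)
    v=h[...,2].astype(float); V,U=np.nonzero(hull); 
    d=np.hypot(U-ce[i][0],V-ce[i][1]); k=d<3.0*S; U,V=U[k],V[k]; w=np.clip(np.percentile(v[V,U],60)-v[V,U],0,None)
    P=np.c_[U,V].astype(float); q=np.average(P,axis=0,weights=w); e=np.linalg.eigh(((P-q)*w[:,None]).T@(P-q))
    ev=e[1][:,1]; a=onz('top',x+q[0]/S,y+q[1]/S,84); b=onz('top',x+(q[0]+40*ev[0])/S,y+(q[1]+40*ev[1])/S,84); print('slot hdg',np.degrees(np.arctan2(*(b-a)[1::-1]))%180,e[0])
    cv2.imwrite('pics/trim.png',g)
# bold mark: darkest blob near dial z~76 expected bearing
im=cv2.imread('pics/p8_top.png'); g=cv2.cvtColor(im,cv2.COLOR_BGR2GRAY)
for yy in range(172,184): print(yy,g[yy,225:252])
E
```

```text
(np.float64(194.61588269532342), np.float64(0.35108838497834505), 14, array([609.3,  55.5]))
head [273.32893646 176.22395718] [581.6 -42.6  80. ] [  51   49  123  123 9050]
slot hdg 37.735869704641146 [ 3754037.01435607 30481346.50891141]
(np.float64(194.61900809413865), np.float64(0.3511429334781082), 14, array([609.2,  55.5]))
head [273.32807915 176.27817968] [581.4 -42.6  80. ] [  51   50  122  121 9201]
slot hdg 37.404991794961376 [ 4892593.31137053 37269200.7323029 ]
172 [ 93  98 102 101 101 100 101 100 102 101 100 101 101 102 100 100  92  93
  99  99 100  99  99 100  98  87  64]
173 [100 100  99 100 100 100  99 100 102 101 101 102 101 101 102  99  92  90
  97 100 100  98  94  90  94  82  60]
174 [102 101  98  96  96  97 100 101 100  99 100 100 101 100  99  99  93  89
  95 100  99  97  90  82  85  79  62]
175 [101  99  96  92  91  90  98 100 100  98  96  93  97  99 100  99  91  85
  92  97  96  93  88  90  90  81  66]
176 [101 100  99  98  92  88  94  96  99  97  90  83  92  99 100 100  97  92
  92  94  92  91  92  98  97  83  68]
177 [100 100 100 100  99  94  94  92  94  93  84  73  86  96  97  99  97  93
  90  93  95  96  98 100  96  80  67]
178 [101 101 100 101 100 100  99  99  96  94  84  71  86  91  98  98  95  95
  94  98  99  99 101 100  94  73  65]
179 [102 101 101 101 101 100 100 102 101  98  87  77  91  99  99  98  99  98
  99 100  99 100  99 100  92  74  69]
180 [102 101 101 101 100  99 100 100 102 101  93  89  98 102 101 100  98 100
  99  98  99 100 100  99  90  72  76]
181 [ 84  85  86  87  88  90  92  93  96  98  99  98 102 101 100 100  99  98
  98  98 100  99 100 101  88  66  77]
182 [ 60  60  60  64  67  69  75  75  75  78  82  84  86  85  87  88  90  92
  91  93  96  99 100 100  85  63  78]
183 [77 76 77 79 79 77 74 65 65 62 58 59 59 62 64 68 69 75 74 74 78 81 86 85
 70 58 78]
```

```bash
python3 -m inch '[[0,0,0,-1,0,0],[0,0,0,-1,0,0],[0,0,0,-1,0,0],[0,0,0,-1,0,0],[0,0,0,-1,0,0],[0,0,0,-1,0,0],[0,0,0,-1,0,0],[0,0,0,-1,0,0],[0,0,0,-1,0,0],[0,0,0,-1,0,0]]'
python3 -m inch '[[0,0,0,-1,0,0],[0,0,0,-1,0,0],[0,0,0,-1,0,0],[0,0,0,-1,0,0],[0,0,0,-1,0,0],[0,0,0,-1,0,0],[0,0,0,-1,0,0],[0,0,0,-1,0,0],[0,0,0,-1,0,0],[0,0,0,-1,0,0]]'
python3 -m inch '[[0,0,0,-1,0,0],[0,0,0,-1,0,0],[0,0,0,-1,0,0],[0,0,0,-0.65,0,0],[0,0,0,0,0,0],[0,0,0,0,0,0]]'
python3 - <<'E'
from h import *
go(580.8,-43.3,200,38.5)
E
```

```text
time_s: 16.22
tool_pos: [429.5, -3.3, 232.5]
ee_rot: [0.684, 0.18, 0.684, -0.18]
ft_force: [-0.2, 0.2, -0.3]
width: 14.8
time_s: 17.05
tool_pos: [429.6, -3.4, 232.5]
ee_rot: [0.696, -0.126, 0.696, 0.126]
ft_force: [-0.2, -0.6, -0.6]
width: 15.1
time_s: 17.55
tool_pos: [429.6, -3.4, 232.6]
ee_rot: [0.668, -0.232, 0.668, 0.232]
ft_force: [1.1, 0.2, 0.4]
width: 15.2
turn [-0.03 -0.   -0.  ] shift [ 1.09 -4.18  3.12] |q7 0.38 pos [429.6  -3.4 232.6] w 15.2 F [1.1 0.2 0.4] t 17.55
```

```bash
python3 -m inch '[[0,-0.5,0.35,0,0,0],[0,-0.85,0.65,0,0,0],[0,-0.85,0.65,0,0,0],[0,-0.85,0.65,0,0,0],[0,-0.7,0.5,0,0,0],[0,-0.43,0.32,0,0,0],[0.6,0,0,0,0,0],[0.5,0,0,0,0,0],[0,0,0,0,0,0],[0,0,0,0,0,0]]'
python3 -m inch '[[0,0,0,0,0,0],[0,0,0,0,0,0]]'
python3 - <<'E'
from h import *
go(580.8,-43.3,200,38.5)
im=read_camera('scene'); cv2.imwrite('pics/p10_raw.png',im)
x,y,w,h=215,130,75,75
cv2.imwrite('pics/p10.png',cv2.resize(im[y:y+h,x:x+w],None,fx=8,fy=8,interpolation=cv2.INTER_CUBIC))
p,R,o=tcp(); k=lambda X:(((proj('scene',X)-[x,y])+.5)*8-.5).round(0)
print('tip',k(p-[0,0,93.5]),'trim top',k([580.8,-43.3,84]),'tip lowered',k([*p[:2],84]))
E
```

```text
time_s: 18.38
tool_pos: [580.4, -43.3, 199.2]
ee_rot: [0.667, -0.232, 0.668, 0.233]
ft_force: [-0.0, -0.4, -0.0]
width: 15.1
time_s: 18.55
tool_pos: [581.4, -43.2, 200.9]
ee_rot: [0.668, -0.233, 0.667, 0.232]
ft_force: [-0.2, 0.5, 0.4]
width: 15.0
turn [-0.02  0.01  0.01] shift [ 0.03  0.01 -0.02] |q7 0.4 pos [581.4 -43.2 200.9] w 15.0 F [-0.2  0.5  0.4] t 18.55
tip [245. 410.] trim top [245. 472.] tip lowered [245. 473.]
```

View pics/p10.png

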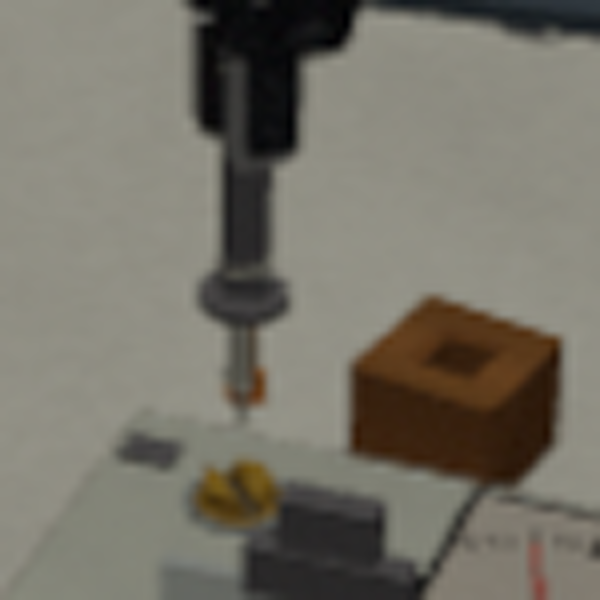

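Tip at (240,415) is above the screw head at (240,483), whose slot runs lower-right as expected. The relative offset is at most 2 mm. I lower slowly, watching the force.

```bash
python3 -m inch '[[0.25,-0.02,0.02,0,0,0],[0.25,0,0,0,0,0],[0.2,0,0,0,0,0],[0.1,0,0,0,0,0],[0,0,0,0,0,0],[0,0,0,0,0,0]]'
python3 -m inch '[[0.1,0,0,0,0,0],[0.07,0,0,0,0,0],[0,0,0,0,0,0],[0,0,0,0,0,0]]'
python3 - <<'E'
from h import *
go(580.8,-43.3,171,38.5)
E
```

```text
time_s: 19.1
tool_pos: [581.7, -43.6, 175.4]
ee_rot: [0.668, -0.233, 0.668, 0.233]
ft_force: [0.3, -0.3, -0.0]
width: 14.9
time_s: 19.43
tool_pos: [582.3, -43.1, 170.9]
ee_rot: [0.668, -0.233, 0.667, 0.233]
ft_force: [1.2, 0.7, 1.4]
width: 15.0
turn [-0.01  0.01  0.  ] shift [-0.    0.02 -0.04] |q7 0.38 pos [582.3 -43.1 170.9] w 15.0 F [1.2 0.7 1.4] t 19.43
```

```bash
python3 -m inch '[[0,0,0,0.5,0,0],[0,0,0,0.8,0,0],[0,0,0,1,0,0],[0,0,0,1,0,0],[0,0,0,1,0,0],[0,0,0,1,0,0],[0,0,0,1,0,0],[0,0,0,0.7,0,0],[0,0,0,0.5,0,0],[0,0,0,0,0,0]]'
python3 -m inch '[[0,0,0,0,0,0],[0,0,0,0,0,0]]'
python3 - <<'E'
from needle import *
go(582,-43.3,171,-5.5)
im=read_camera('top'); cv2.imwrite('pics/n1.png',im); print(needle(im))
im=read_camera('scene'); cv2.imwrite('pics/n1s.png',im)
E
```

```text
time_s: 20.27
tool_pos: [582.7, -43.1, 171.0]
ee_rot: [0.708, -0.005, 0.706, 0.005]
ft_force: [2.8, 0.6, 0.5]
width: 15.0
time_s: 20.43
tool_pos: [582.5, -43.2, 171.0]
ee_rot: [0.708, -0.006, 0.707, 0.006]
ft_force: [4.1, 1.5, 1.4]
width: 15.2
turn [ 1.3   0.02 -0.  ] shift [-0.   -0.01 -0.02] |q7 -0.16 pos [582.5 -43.2 171. ] w 15.2 F [4.1 1.5 1.4] t 20.43
(np.float64(175.61034158570897), np.float64(0.01937911649243627), 19, array([612.3,  65.1]))
```

Run:
```python
from needle import *
a=onz('top',238,159,76);b=onz('top',235.95,177.6,76); print('mark bearing',np.degrees(np.arctan2(*(b-a)[1::-1])), a.round(1),b.round(1))
im=cv2.imread('pics/n1.png'); t=cv2.convertScaleAbs(im[145:195,212:262],alpha=1.8); s=cv2.imread('pics/n1s.png')[175:245,235:305]
out=np.hstack([cv2.resize(t,(400,400),interpolation=cv2.INTER_CUBIC),cv2.resize(s,(400,400),interpolation=cv2.INTER_CUBIC)]); cv2.imwrite('pics/p11.png',out)
```

```text
mark bearing 172.96985701320762 [637.1  62.6  76. ] [580.4  69.6  76. ]
```

View pics/p11.png

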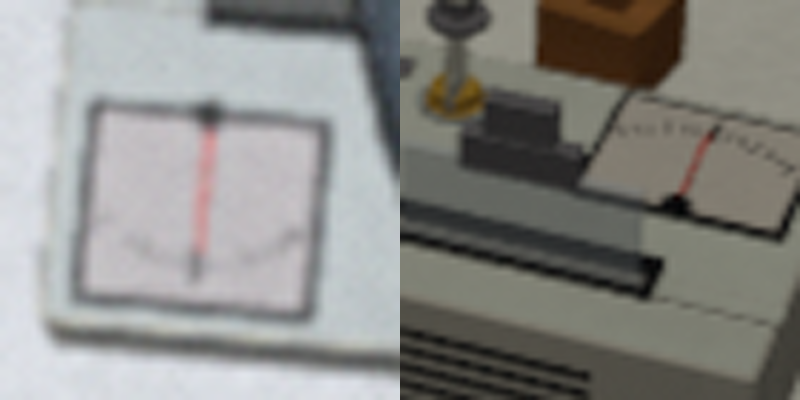

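The needle is nearly on the mark: tip (202,255) against mark (195,265), about +0.04 rad left, while the plate stays put. I turn 5° more.

```bash
python3 -m inch '[[0,0,0,0.5,0,0],[0,0,0,0.45,0,0],[0,0,0,0,0,0],[0,0,0,0,0,0],[0,0,0,0,0,0]]'
python3 - <<'E'
from needle import *
go(582,-43.3,171,-5.5)
im=read_camera('top'); cv2.imwrite('pics/n2.png',im); print(needle(im))
# needle line vs mark: subpixel columns of needle per row
b,g,r=[im[...,i].astype(float) for i in range(3)]; red=np.clip(r-(g+b)/2-8,0,None)
rows=range(161,178); cs=[(y,(red[y,225:250]*np.arange(225,250)).sum()/red[y,225:250].sum()) for y in rows if red[y,225:250].sum()>15]; print(np.round(cs,2).tolist())
gr=cv2.cvtColor(im,cv2.COLOR_BGR2GRAY).astype(float)
for y in (177,178,179,180): d=np.clip(97-gr[y,231:242],0,None); print(y,(d*np.arange(231,242)).sum()/d.sum())
y,c=np.array(cs).T; f=np.polyfit(y,c,1); print('needle at 178.5:',np.polyval(f,178.5),'slope',f[0],'at159',np.polyval(f,159))
E
```

```text
time_s: 20.95
tool_pos: [582.2, -43.4, 170.9]
ee_rot: [0.707, 0.023, 0.706, -0.023]
ft_force: [5.0, 1.8, 1.6]
width: 14.8
turn [ 0.35  0.01 -0.  ] shift [-0.    0.   -0.01] |q7 -0.23 pos [582.2 -43.4 170.9] w 14.8 F [5.  1.8 1.6] t 20.95
(np.float64(173.13107991139844), np.float64(-0.023892162742789644), 22, array([609.1,  66.8]))
[[162.0, 237.55], [163.0, 237.35], [164.0, 237.23], [165.0, 237.03], [166.0, 236.83], [167.0, 236.65], [168.0, 236.62], [169.0, 236.67], [170.0, 236.61], [171.0, 236.53], [172.0, 236.34], [173.0, 236.26], [174.0, 236.02], [175.0, 235.71]]
177 235.8235294117647
178 235.94117647058823
179 235.8421052631579
180 236.0
needle at 178.5: 235.48882973714655 slope -0.11829790344692788 at159 237.79563885436164
```

Needle within about 0.02 rad of the mark. I lift the tool out and return it to the stand.

```bash
python3 -m inch '[[-0.2,0,0,0,0,0],[-0.4,0,0,0,0,0],[-0.8,0,0,0,0,0],[-0.8,0,0,0,0,0],[0,0,0,0.8,0,0],[0,0,0,0.9,0,0],[0,0,0,0.9,0,0],[0,0,0,0,0,0],[0,0,0,0,0,0]]'
python3 needle.py top
python3 - <<'E'
from h import *
go(430,-3.4,220,-16.5)
E
```

```text
time_s: 21.75
tool_pos: [580.5, -43.9, 236.3]
ee_rot: [0.699, 0.102, 0.701, -0.103]
ft_force: [-0.1, -0.3, 0.3]
width: 15.1
(np.float64(172.97562835641082), np.float64(-0.02660530420466865), 22, array([609.1,  66.8]))
turn [-0.03 -0.02  0.01] shift [ 0.54 -0.14 -5.2 ] |q7 -0.4 pos [580.8 -43.7 236.3] w 14.9 F [ 0.2 -0.1 -0.3] t 21.8
```

```bash
python3 -m inch '[[0,-0.14,-0.5,0,0,0],[0,0,-0.9,0,0,0],[0,0,-0.9,0,0,0],[0,0,-0.9,0,0,0],[0,0,-0.9,0,0,0],[0,0,-0.7,0,0,0],[0.5,0,-0.4,0,0,0],[0.5,0,0,0,0,0],[0,0,0,0,0,0],[0,0,0,0,0,0]]'
python3 -m inch '[[0.5,0,0,0,0,0],[0,0,0,0,0,0],[0,0,0,0,0,0]]'
python3 - <<'E'
from h import *
go(430,-3.4,150,-16.5)
im=read_camera('scene'); cv2.imwrite('pics/p12_raw.png',im)
x,y,w,h=240,100,75,95
cv2.imwrite('pics/p12.png',cv2.resize(im[y:y+h,x:x+w],None,fx=6,fy=6,interpolation=cv2.INTER_CUBIC))
p,R,o=tcp(); k=lambda X:(((proj('scene',X)-[x,y])+.5)*6-.5).round(0)
print('tip',k(p-[0,0,93.5]),'hole',k([432.7,-3.6,45]),'lowered',k([*p[:2],45]))
E
```

```text
time_s: 22.63
tool_pos: [430.8, -2.5, 206.6]
ee_rot: [0.699, 0.103, 0.7, -0.103]
ft_force: [0.8, 0.0, -0.1]
width: 15.0
time_s: 22.88
tool_pos: [431.4, -2.4, 191.9]
ee_rot: [0.699, 0.103, 0.7, -0.103]
ft_force: [-0.1, 0.7, -0.5]
width: 14.9
turn [-0.06 -0.01  0.  ] shift [ 1.4  -0.04 -0.04] |q7 -0.51 pos [431.4  -2.4 191.9] w 14.9 F [-0.1  0.7 -0.5] t 22.88
tip [205. 336.] hole [197. 439.] lowered [200. 438.]
```

View pics/p12.png

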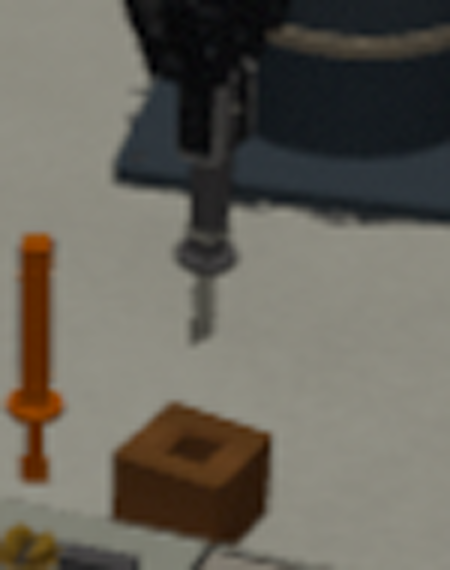

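The tool is upright; its tip (202,342) lines up with the hole (195,447) to about 1 mm. Inserting.

```bash
python3 -m inch '[[0.5,-0.03,0,-0.05,0,0],[0.6,0,0,0,0,0],[0.5,0,0,0,0,0],[0.3,0,0,0,0,0],[0,0,0,0,0,0],[0,0,0,0,0,0]]'
python3 -m inch '[[0.4,0,0,0,0,0],[0.4,0,0,0,0,0],[0.25,0,0,0,0,0],[0,0,0,0,0,0],[0,0,0,0,0,0]]'
python3 - <<'E'
from h import *
go(430.5,-3.4,98.5,-16.5)
E
```

```text
time_s: 23.43
tool_pos: [431.6, -3.2, 135.2]
ee_rot: [0.7, 0.102, 0.7, -0.102]
ft_force: [0.5, -0.3, -0.5]
width: 15.2
time_s: 23.85
tool_pos: [431.5, -3.2, 103.7]
ee_rot: [0.7, 0.102, 0.7, -0.102]
ft_force: [0.7, -0.0, -0.6]
width: 15.1
turn [-0.02  0.01 -0.  ] shift [ 0.17 -0.02 -0.03] |q7 -0.58 pos [431.5  -3.2 103.7] w 15.1 F [ 0.7 -0.  -0.6] t 23.85
```

```bash
python3 -m inch '[[0.1,0,0,0,0,0],[0.08,0,0,0,0,0],[0,0,0,0,0,0],[0,0,0,0,0,0]]'
python3 -m inch '[[0,0,0,0,0,0],[0,0,0,0,0,0],[0,0,0,0,0,0],[0,0,0,0,0,0],[0,0,0,0,0,0]]' 40
python3 -m inch '[[-0.3,0,0,0,0,0],[-0.7,0,0,0,0,0],[-1,0,0,0,0,0],[-1,0,0,0,0,0],[-1,0,0,0,0,0],[-0.5,0,0,0,0,0],[0,0,0,0,0,0],[0,0,0,0,0,0]]'
python3 - <<'E'
from h import *
go(678.3,7,230,-5.5)
E
```

```text
time_s: 24.18
tool_pos: [431.8, -3.3, 98.9]
ee_rot: [0.7, 0.102, 0.699, -0.102]
ft_force: [-0.8, -2.7, 13.9]
width: 15.3
time_s: 24.6
tool_pos: [430.9, -3.1, 97.7]
ee_rot: [0.7, 0.102, 0.7, -0.102]
ft_force: [0.3, -0.0, -0.5]
width: 34.1
time_s: 25.27
tool_pos: [431.2, -3.2, 233.2]
ee_rot: [0.7, 0.102, 0.699, -0.102]
ft_force: [-0.2, -0.0, -0.7]
width: 34.1
turn [-2.22  0.02 -0.  ] shift [0.11 1.13 8.16] |q7 -0.48 pos [431.2  -3.2 233.2] w 34.1 F [-0.2 -0.  -0.7] t 25.27
```

```bash
python3 -m inch '[[0,0,0,-0.8,0,0],[0,0,0,-0.8,0,0],[0,0,0,-0.62,0,0],[0,0.13,0.5,0,0,0],[0,0.2,0.9,0,0,0],[0,0.2,1,0,0,0],[0,0.2,1,0,0,0],[0,0.2,1,0,0,0],[0,0.2,1,0,0,0],[0,0,1,0,0,0]]' 28
python3 -m inch '[[0,0,0.9,0,0,0],[0,0,0.6,0,0,0],[0,0,0.26,0,0,0],[0,0,0,0,0,0],[0,0,0,0,0,0],[0,0,0,0,0,0]]'
python3 - <<'E'
from h import *
go(678.3,7,108,-5.5)
im=read_camera('top')
for n in('top','scene'): cv2.imwrite(f'pics/p13_{n}.png',read_camera(n))
E
```

```text
time_s: 26.1
tool_pos: [626.0, 13.8, 230.6]
ee_rot: [0.705, 0.033, 0.707, -0.033]
ft_force: [0.2, 0.9, 0.1]
width: 24.0
time_s: 26.6
tool_pos: [676.7, 7.4, 232.3]
ee_rot: [0.706, 0.034, 0.707, -0.034]
ft_force: [-0.3, -0.6, 0.3]
width: 24.2
turn [ 0.01 -0.02  0.  ] shift [ 4.14 -0.01  0.06] |q7 -0.31 pos [676.7   7.4 232.3] w 24.2 F [-0.3 -0.6  0.3] t 26.6
```

```bash
python3 -m inch '[[0.7,0,0.05,0,0,0],[0.9,0,0,0,0,0],[0.9,0,0,0,0,0],[0.9,0,0,0,0,0],[0.7,0,0,0,0,0],[0,0,0,0,0,0],[0,0,0,0,0,0]]'
python3 -m inch '[[0,0,0,0,0,0],[0,0,0,0,0,0],[0,0,0,0,0,0],[0,0,0,0,0,0]]' 0
python3 -m inch '[[-0.2,0,0,0,0,0],[-0.5,0,0,0,0,0],[-0.7,0,0,0,0,0],[-0.8,0,0,0,0,0],[-0.8,0,0,0,0,0],[-0.4,0,0,0,0,0],[0,0,0,0,0,0],[0,0,0,0,0,0]]'
python3 - <<'E'
from h import *
go(582.8,-272.2,205,10.7)
E
```

```text
time_s: 27.33
tool_pos: [678.7, 7.1, 109.7]
ee_rot: [0.706, 0.034, 0.707, -0.034]
ft_force: [1.3, -0.0, 0.7]
width: 23.7
time_s: 27.67
tool_pos: [680.4, 7.2, 111.8]
ee_rot: [0.707, 0.034, 0.705, -0.034]
ft_force: [-1.6, -0.3, 7.4]
width: 9.6
time_s: 28.33
tool_pos: [679.5, 7.0, 212.5]
ee_rot: [0.707, 0.034, 0.706, -0.034]
ft_force: [-0.4, -0.5, -2.1]
width: 9.0
turn [-3.24  0.01  0.  ] shift [ 0.25 -8.55 -4.9 ] |q7 -0.31 pos [679.5   7.  212.5] w 9.0 F [-0.4 -0.5 -2.1] t 28.33
```

```bash
python3 -m inch '[[0,0,0,-0.7,0,0],[0,0,0,-0.9,0,0],[0,0,0,-0.9,0,0],[0,0,0,-0.74,0,0],[0,-0.4,-0.2,0,0,0],[0,-0.7,-0.4,0,0,0],[0,-0.9,-0.5,0,0,0],[0,-0.9,-0.5,0,0,0],[0,-0.9,-0.55,0,0,0],[0,-0.9,-0.55,0,0,0]]'
python3 -m inch '[[0,-0.9,-0.55,0,0,0],[0,-0.9,-0.55,0,0,0],[0,-0.9,-0.5,0,0,0],[0,-0.7,-0.4,0,0,0],[0,-0.35,-0.2,0,0,0],[0,0,0,0,0,0],[0,0,0,0,0,0],[0,0,0,0,0,0]]'
python3 - <<'E'
from h import *
go(582.8,-272.2,160,10.7)
E
```

```text
time_s: 29.17
tool_pos: [624.3, -149.0, 210.6]
ee_rot: [0.703, -0.065, 0.705, 0.065]
ft_force: [0.3, 0.2, -1.1]
width: 9.6
time_s: 29.83
tool_pos: [582.5, -267.6, 211.5]
ee_rot: [0.704, -0.066, 0.704, 0.067]
ft_force: [0.5, 0.1, -0.5]
width: 9.1
turn [ 0.02  0.   -0.02] shift [ 1.72 -0.15 -0.02] |q7 0.37 pos [ 582.5 -267.6  211.5] w 9.1 F [ 0.5  0.1 -0.5] t 29.83
```

```bash
python3 -m inch '[[0.6,-0.13,0,0,0,0],[0.7,0,0,0,0,0],[0.4,0,0,0,0,0],[0,0,0,0,0,0],[0,0,0,0,0,0],[0,0,0,0,0,0]]'
python3 - <<'E'
from h import *
go(582.8,-272.2,90,10.7)
for n in('top','scene'): cv2.imwrite(f'pics/p14_{n}.png',read_camera(n))
E
```

```text
time_s: 30.33
tool_pos: [583.7, -272.5, 161.7]
ee_rot: [0.704, -0.066, 0.704, 0.066]
ft_force: [-0.0, 0.0, -1.0]
width: 9.3
turn [0.01 0.01 0.  ] shift [ 2.39  0.02 -0.03] |q7 0.36 pos [ 583.7 -272.5  161.7] w 9.3 F [-0.  0. -1.] t 30.33
```

```bash
python3 -m inch '[[0.3,0,-0.03,0,0,0],[0.3,0,0,0,0,0],[0.3,0,0,0,0,0],[0.3,0,0,0,0,0],[0.3,0,0,0,0,0],[0,0,0,0,0,0],[0,0,0,0,0,0]]'
python3 -m inch '[[0.3,0,0,0,0,0],[0.3,0,0,0,0,0],[0.15,0,0,0,0,0],[0,0,0,0,0,0],[0,0,0,0,0,0]]'
python3 - <<'E'
from h import *
go(582.8,-272.2,89,10.7)
E
```

```text
time_s: 31.02
tool_pos: [584.2, -272.9, 114.8]
ee_rot: [0.705, -0.066, 0.703, 0.066]
ft_force: [7.4, 0.9, -6.2]
width: 9.3
time_s: 31.43
tool_pos: [584.4, -272.7, 92.3]
ee_rot: [0.706, -0.066, 0.702, 0.066]
ft_force: [9.6, -0.4, -8.2]
width: 9.5
turn [0.01 0.05 0.  ] shift [ 0.11  0.03 -0.05] |q7 0.32 pos [ 584.4 -272.7   92.3] w 9.5 F [ 9.6 -0.4 -8.2] t 31.43
```

```bash
python3 -m inch '[[0,0,0.07,0,0,0],[0.1,0,0.03,0,0,0],[0,0,0,0,0,0],[0,0,0,0,0,0]]'
python3 -m inch '[[0.06,0,0,0,0,0],[0,0,0,0,0,0],[0,0,0,0,0,0]]'
```

```text
time_s: 31.77
tool_pos: [585.2, -272.6, 89.8]
ee_rot: [0.704, -0.066, 0.704, 0.066]
ft_force: [3.5, 0.2, 0.1]
width: 9.3
time_s: 32.02
tool_pos: [585.4, -272.6, 89.7]
ee_rot: [0.705, -0.066, 0.704, 0.066]
ft_force: [-1.2, 2.9, 14.3]
width: 9.7
```

The blank is on the box floor (14 N up). I release it, lift, and measure the rack.

```bash
python3 -m inch '[[-0.05,0,0,0,0,0],[0,0,0,0,0,0],[0,0,0,0,0,0],[0,0,0,0,0,0],[0,0,0,0,0,0]]' 28
python3 -m inch '[[-0.5,0,0,0,0,0],[-1,0,0,0,0,0],[-1,0,0,0,0,0],[-0.5,0,0,0,0,0],[0,0,0,0,0,0],[0,0,0,0,0,0]]'
cat > rack.py <<'E'
from h import *
def rack(im,dbg=None):
    h=cv2.cvtColor(im,cv2.COLOR_BGR2HSV); m=cv2.inRange(h,(8,70,30),(28,255,255)); m[:,:125]=0; m[:,212:]=0; m[:150]=0; m[280:]=0
    m=cv2.morphologyEx(m,cv2.MORPH_CLOSE,np.ones((7,7))); k,l,st,_=cv2.connectedComponentsWithStats(m); i=1+np.argmax(st[1:,4])
    B=cv2.minAreaRect(cv2.findNonZero((l==i).astype(np.uint8)).astype(np.float32)); c=cv2.boxPoints(B); c=(c-np.array(B[0]))*(1+1/np.array(min(B[1])))+B[0] if 0 else c
    for z in(12,25):
        q=np.array([onz('top',*a,z)[:2] for a in c]); L=np.linalg.norm(q-np.roll(q,-1,0),axis=1); j=np.argmax(L); d=q[(j+1)%4]-q[j]; print('rack z',z,q.mean(0).round(1),L.round(0),'hdg',round(float(np.degrees(np.arctan2(d[1],d[0])))%180,2))
    return c
if __name__=='__main__':
    for f in sys.argv[1:]:
        im=cv2.imread(f) if f!='live' else read_camera('top'); print(f,rack(im).round(1).tolist())
        if f=='live': cv2.imwrite('pics/live.png',im)
E
python3 rack.py pics/top0_raw.png pics/p14_top.png live
python3 - <<'E'
from h import *
go(543.2,-274,180,10.7)
im=cv2.imread('pics/live.png'); s=read_camera('scene'); cv2.imwrite('pics/live_s.png',s)
a=cv2.convertScaleAbs(im[160:270,130:210],alpha=1.8)
a=cv2.resize(a,None,fx=5,fy=5,interpolation=cv2.INTER_CUBIC); b=cv2.resize(s[130:250,110:205],None,fx=4,fy=4,interpolation=cv2.INTER_CUBIC)
out=np.zeros((550,790,3),np.uint8); out[:,:400]=a; out[:480,405:785]=b; cv2.imwrite('pics/p15.png',out)
E
```

```text
time_s: 32.43
tool_pos: [584.4, -272.8, 89.5]
ee_rot: [0.704, -0.066, 0.704, 0.066]
ft_force: [-0.1, -0.3, -0.8]
width: 23.8
time_s: 32.93
tool_pos: [585.1, -273.0, 180.5]
ee_rot: [0.704, -0.066, 0.704, 0.066]
ft_force: [0.4, 0.8, -1.0]
width: 24.1
rack z 12 [480.8 287.1] [128. 248. 125. 249.] hdg 17.57
rack z 25 [479.7 284.8] [127. 246. 124. 247.] hdg 17.57
pics/top0_raw.png [[137.1999969482422, 182.3000030517578], [175.60000610351562, 170.5], [198.8000030517578, 245.89999389648438], [160.39999389648438, 257.70001220703125]]
rack z 12 [481.1 287. ] [127. 248. 125. 249.] hdg 17.39
rack z 25 [480.  284.6] [126. 246. 124. 247.] hdg 17.39
pics/p14_top.png [[137.39999389648438, 182.10000610351562], [175.8000030517578, 170.5], [198.6999969482422, 245.89999389648438], [160.39999389648438, 257.6000061035156]]
rack z 12 [481.1 287.1] [128. 248. 125. 249.] hdg 17.39
rack z 25 [480.  284.7] [127. 246. 124. 247.] hdg 17.39
live [[137.39999389648438, 182.10000610351562], [175.8000030517578, 170.5], [198.6999969482422, 245.89999389648438], [160.39999389648438, 257.6000061035156]]
turn [ 0.   -0.01 -0.  ] shift [-0.02  0.22 -1.36] |q7 0.36 pos [ 584.4 -272.8  179.4] w 24.0 F [-0.5 -0.1 -0.8] t 32.98
```

View pics/p15.png

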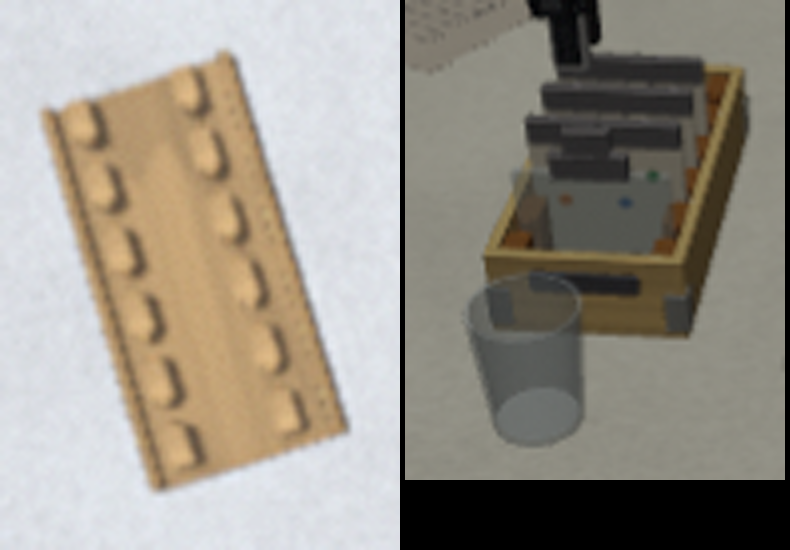

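Blank and samples all stand in the box, and the rack is where it was: posts in two rows of six, crop (82,115)..(286,407). I fetch the nearest sample to the blank, s1.

```bash
python3 - <<'E'
from h import *
print('post-based centre',onz('top',130+182.6/5-.4,160+262.4/5-.4,57).round(1))
for a,b in(((82,115),(177,440)),((185,85),(286,407))):
    A,B=[onz('top',130+u/5-.4,160+v/5-.4,57) for u,v in(a,b)]; print(A.round(1),B.round(1),np.linalg.norm(A-B))
E
python3 -m inch '[[0,0.2,-0.4,0,0,0],[0,0,-0.5,0,0,0],[0,0,-0.46,0,0,0],[0,0,0,0,0,0],[0,0,0,0,0,0],[0,0,0,0,0,0]]'
python3 - <<'E'
from h import *
go(543.2,-274,85,10.7)
E
```

```text
post-based centre [482.2 283.9  57. ]
[573.7 346.9  57. ] [375.  287.4  57. ] 207.45263630996956
[591.  282.9  57. ] [393.9 221.1  57. ] 206.50930322841342
time_s: 33.53
tool_pos: [544.1, -274.2, 179.3]
ee_rot: [0.704, -0.066, 0.704, 0.066]
ft_force: [0.3, 0.5, -0.3]
width: 23.5
turn [ 0.01 -0.   -0.01] shift [ 3.14  0.01 -0.03] |q7 0.38 pos [ 544.1 -274.2  179.3] w 23.5 F [ 0.3  0.5 -0.3] t 33.53
```

```bash
python3 -m inch '[[0.7,0,-0.03,0,0,0],[0.8,0,0,0,0,0],[0.8,0,0,0,0,0],[0.8,0,0,0,0,0],[0,0,0,0,0,0],[0,0,0,0,0,0]]'
python3 -m inch '[[0,0,0,0,0,0],[0,0,0,0,0,0],[0,0,0,0,0,0],[0,0,0,0,0,0]]' 0
python3 -m inch '[[-0.2,0,0,0,0,0],[-0.5,0,0,0,0,0],[-0.8,0,0,0,0,0],[-1,0,0,0,0,0],[-1,0,0,0,0,0],[-0.6,0,0,0,0,0],[0,0,0,0,0,0],[0,0,0,0,0,0]]'
python3 - <<'E'
from h import *
a=np.radians(17.4); X=np.array([483,285])+84*np.array([np.cos(a),np.sin(a)]); print(X); go(*X,210,17.4)
E
```

```text
time_s: 34.03
tool_pos: [543.9, -273.9, 86.0]
ee_rot: [0.704, -0.066, 0.704, 0.067]
ft_force: [0.1, 0.6, -0.1]
width: 23.9
time_s: 34.37
tool_pos: [542.7, -274.6, 86.9]
ee_rot: [0.704, -0.066, 0.704, 0.066]
ft_force: [0.4, 0.0, -1.0]
width: 8.4
time_s: 35.03
tool_pos: [543.2, -274.9, 211.3]
ee_rot: [0.705, -0.066, 0.703, 0.066]
ft_force: [-0.4, -0.2, -1.8]
width: 8.9
[563.1561876  310.11942655]
turn [-1.34  0.02  0.02] shift [ 0.04 18.41  6.47] |q7 0.4 pos [ 543.2 -274.9  211.3] w 8.9 F [-0.4 -0.2 -1.8] t 35.03
```

```bash
python3 -m inch '[[0,0,0,-0.7,0,0],[0,0,0,-0.64,0,0],[0,0.4,0.1,0,0,0],[0,0.7,0.25,0,0,0],[0,0.9,0.3,0,0,0],[0,0.95,0.35,0,0,0],[0,0.95,0.35,0,0,0],[0,0.95,0.35,0,0,0],[0,0.95,0.35,0,0,0],[0,0.95,0.35,0,0,0]]'
python3 -m inch '[[0,0.95,0.35,0,0,0],[0,0.95,0.35,0,0,0],[0,0.95,0.35,0,0,0],[0,0.95,0.35,0,0,0],[0,0.95,0.35,0,0,0],[0,0.95,0.35,0,0,0],[0,0.95,0.35,0,0,0],[0,0.95,0.35,0,0,0],[0,0.95,0.35,0,0,0],[0,0.9,0.3,0,0,0]]'
python3 -m inch '[[0,0.8,0.2,0,0,0],[0,0.5,0.15,0,0,0],[0,0.25,0,0,0,0],[0,0,0,0,0,0],[0,0,0,0,0,0],[0,0,0,0,0,0]]'
python3 rack.py live
python3 - <<'E'
from h import *
go(563.2,310.1,170,17.4)
E
```

```text
time_s: 35.87
tool_pos: [549.7, -57.5, 209.1]
ee_rot: [0.698, -0.106, 0.7, 0.107]
ft_force: [1.1, 0.4, -1.6]
width: 8.8
time_s: 36.7
tool_pos: [563.3, 243.9, 208.9]
ee_rot: [0.698, -0.107, 0.7, 0.107]
ft_force: [0.1, 0.2, -2.0]
width: 9.0
time_s: 37.2
tool_pos: [561.3, 286.9, 209.8]
ee_rot: [0.699, -0.107, 0.699, 0.106]
ft_force: [0.0, 0.1, -2.4]
width: 8.8
rack z 12 [617.  257.9] [41. 94. 40. 94.] hdg 42.76
rack z 25 [614.7 255.8] [40. 93. 40. 93.] hdg 42.76
live [[162.5, 164.5], [171.8000030517578, 155.60000610351562], [191.8000030517578, 176.6999969482422], [182.39999389648438, 185.5]]
turn [-0.03 -0.    0.01] shift [1.33 0.72 0.29] |q7 -0.47 pos [561.5 286.9 209.9] w 8.9 F [ 0.5 -1.3 -1.2] t 37.25
```

```bash
python3 -m inch '[[0.3,0.35,0.15,0,0,0],[0.5,0.37,0.14,0,0,0],[0.4,0,0,0,0,0],[0,0,0,0,0,0],[0,0,0,0,0,0],[0,0,0,0,0,0]]'
python3 - <<'E'
from h import *
go(563.2,310.1,94,17.4)
im=read_camera('scene'); cv2.imwrite('pics/p16_raw.png',im); s0=cv2.imread('pics/scene0_raw.png')
x,y,w,h=335,120,95,130
f=lambda i:cv2.resize(i[y:y+h,x:x+w],None,fx=4.2,fy=4.2,interpolation=cv2.INTER_CUBIC)
p,R,o=tcp(); Y=R.as_matrix()[:,1]; k=lambda X:((((proj('scene',X)-[x,y])+.5)*4.2-.5)).round(0)
for s in(-50,50): print('plate pred low corner',k(p+s*Y-[0,0,79]),'at comb top',k(np.array([*(p+s*Y)[:2],57])))
d=cv2.absdiff(im,s0).max(2); print('diff in front rail',d[225:245,345:425].mean(), d[200:240,345:360].mean())
cv2.imwrite('pics/p16.png',np.hstack([f(im),f(s0)])[:600,:800])
E
```

```text
time_s: 37.75
tool_pos: [562.8, 312.0, 173.7]
ee_rot: [0.699, -0.107, 0.699, 0.107]
ft_force: [0.1, -0.4, -1.7]
width: 8.8
turn [ 0.   -0.01  0.  ] shift [ 2.66 -0.06 -0.01] |q7 -0.52 pos [562.8 312.  173.7] w 8.8 F [ 0.1 -0.4 -1.7] t 37.75
plate pred low corner [164. 351.] at comb top [153. 405.]
plate pred low corner [343. 346.] at comb top [328. 401.]
diff in front rail 29.323125 44.461666666666666
```

View pics/p16.png

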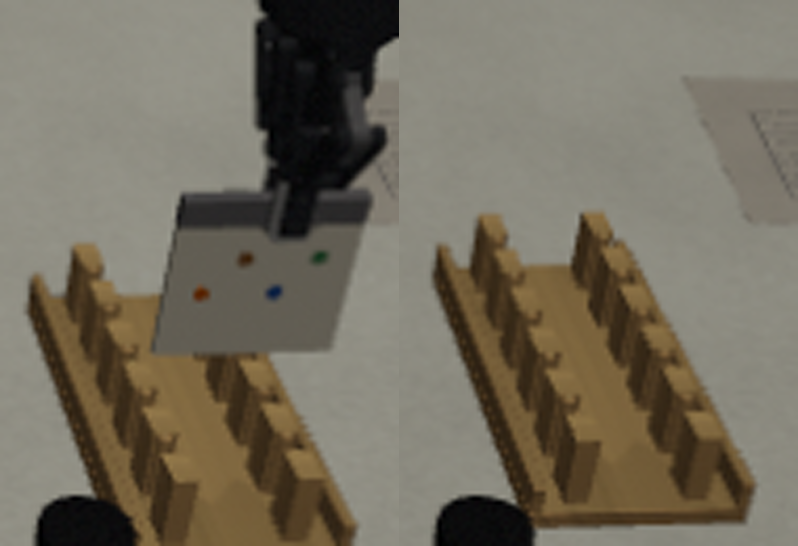

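Important: the rack has been knocked. Its posts have moved about (−1,+7) raw px in the scene. The held plate's lower corners, (152,353) and (328,351), also show it sits about 7 mm to −y of the grip. I back off to measure the rack from the top.

```bash
python3 -m inch '[[-1,-0.3,0,0,0,0],[0,-0.8,0,0,0,0],[0,-1,0,0,0,0],[0,-1,0,0,0,0],[0,-1,0,0,0,0],[0,-1,0,0,0,0],[0,-1,0,0,0,0],[0,-1,0,0,0,0],[0,-0.7,0,0,0,0],[0,-0.4,0,0,0,0]]'
python3 -m inch '[[0,0,0,0,0,0],[0,0,0,0,0,0]]'
python3 rack.py live
python3 - <<'E'
from h import *
go(563.2,310.1,200,17.4)
# plate offset along tool y from p16 corners, plate low edge z=94.7
x,y=335,120; r=lambda u,v:((u+.5)/4.2-.5+x,(v+.5)/4.2-.5+y)
a,b=[onz('scene',*r(*c),94.7) for c in((152,353),(328,351))]; print(a,b,(a+b)/2,np.linalg.norm(a-b))
E
```

```text
time_s: 38.63
tool_pos: [637.5, 73.3, 204.6]
ee_rot: [0.7, -0.106, 0.699, 0.105]
ft_force: [-0.7, -0.5, -1.0]
width: 8.8
time_s: 38.8
tool_pos: [636.4, 77.9, 204.4]
ee_rot: [0.699, -0.107, 0.699, 0.107]
ft_force: [0.1, 0.8, -1.7]
width: 9.1
rack z 12 [518.  286.2] [127. 250. 124. 250.] hdg 17.63
rack z 25 [516.5 283.8] [126. 248. 123. 248.] hdg 17.63
live [[137.6999969482422, 170.5], [175.8000030517578, 158.6999969482422], [199.0, 234.10000610351562], [160.89999389648438, 245.89999389648438]]
turn [ 0.02  0.01 -0.01] shift [ 0.15  8.07 -0.02] |q7 -0.11 pos [636.1  79.2 204.4] w 9.1 F [-1.   0.7 -1.2] t 38.85
[580.95276376 257.85265133  94.7       ] [554.10708865 351.84367607  94.7       ] [567.52992621 304.8481637   94.7       ] 97.74969566659672
```

```bash
python3 - <<'E'
from h import *
go(598.2,315.6,180,17.5)
print(onz('top',184,129,100))
E
python3 -m inch '[[0,0.4,0.2,0,0,0],[0,0.8,0.3,0,0,0],[0,1,0.2,0,0,0],[0,1,0.2,0,0,0],[0,1,0.1,0,0,0],[0,1,0.1,0,0,0],[0,1,0,0,0,0],[0,0.9,0,0,0,0],[0,0.6,0,0,0,0],[0,0.2,0,0,0,0]]'
python3 -m inch '[[0.5,0,0,0,0,0],[0.4,0,0,0,0,0],[0,0,0,0,0,0],[0,0,0,0,0,0],[0,0,0,0,0,0]]'
python3 - <<'E'
from h import *
go(598.2,315.6,92,17.5)
im=read_camera('scene'); cv2.imwrite('pics/p17_raw.png',im)
E
```

```text
turn [-0.    0.01 -0.01] shift [0.81 7.89 1.17] |q7 -0.11 pos [636.1  79.2 204.4] w 9.1 F [-1.   0.7 -1.2] t 38.85
[728.3066214  223.49622867 100.        ]
time_s: 39.68
tool_pos: [593.2, 321.2, 204.3]
ee_rot: [0.698, -0.109, 0.699, 0.111]
ft_force: [-0.2, 1.3, -1.8]
width: 8.7
time_s: 40.1
tool_pos: [597.2, 313.3, 177.2]
ee_rot: [0.699, -0.107, 0.699, 0.107]
ft_force: [1.5, 0.1, -1.6]
width: 8.8
turn [-0.02  0.    0.  ] shift [2.84 0.06 0.05] |q7 -0.48 pos [597.2 313.3 177.2] w 8.8 F [ 1.5  0.1 -1.6] t 40.1
```

```bash
python3 -m inch '[[0.4,0.06,0.05,0,0,0],[0.4,0,0,0,0,0],[0.3,0,0,0,0,0],[0.2,0,0,0,0,0],[0,0,0,0,0,0],[0,0,0,0,0,0]]'
python3 -m inch '[[0.1,0,0,0,0,0],[0.1,0,0,0,0,0],[0.1,0,0,0,0,0],[0,0,0,0,0,0],[0,0,0,0,0,0]]'
python3 - <<'E'
from h import *
go(598.2,315.6,92,17.5)
im=read_camera('scene'); x,y,w,h=335,130,110,130
p,R,o=tcp(); cv2.imwrite('pics/p18.png',cv2.resize(im[y:y+h,x:x+w],None,fx=4.5,fy=4.5,interpolation=cv2.INTER_CUBIC))
E
```

```text
time_s: 40.65
tool_pos: [597.6, 315.6, 137.4]
ee_rot: [0.699, -0.107, 0.699, 0.107]
ft_force: [-0.2, 0.3, -0.8]
width: 8.6
time_s: 41.07
tool_pos: [597.8, 315.7, 128.9]
ee_rot: [0.699, -0.107, 0.699, 0.107]
ft_force: [-0.2, -0.0, -0.8]
width: 8.5
turn [-0.02 -0.    0.  ] shift [ 1.23 -0.01  0.01] |q7 -0.51 pos [597.8 315.7 128.9] w 8.5 F [-0.2 -0.  -0.8] t 41.07
```

View pics/p18.png

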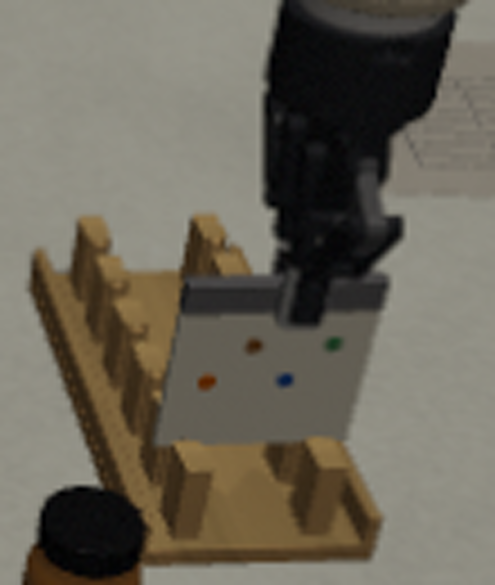

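The plate's lower edge is between the last two post pairs, with no contact force. Lowering to the board.

```bash
python3 -m inch '[[0.25,0,0.01,0,0,0],[0.25,0,0,0,0,0],[0.25,0,0,0,0,0],[0.25,0,0,0,0,0],[0.1,0,0,0,0,0],[0,0,0,0,0,0],[0,0,0,0,0,0]]'
python3 -m inch '[[0.1,0,0,0,0,0],[0.05,0,0,0,0,0],[0,0,0,0,0,0],[0,0,0,0,0,0]]'
```

```text
time_s: 41.7
tool_pos: [598.1, 315.8, 95.7]
ee_rot: [0.699, -0.107, 0.699, 0.107]
ft_force: [-0.2, -0.2, -1.3]
width: 9.1
time_s: 42.03
tool_pos: [598.2, 315.9, 91.6]
ee_rot: [0.699, -0.107, 0.699, 0.107]
ft_force: [0.4, 1.3, -1.6]
width: 8.8
```

```bash
python3 -m inch '[[0.05,0,0,0,0,0],[0,0,0,0,0,0],[0,0,0,0,0,0]]'
python3 -m inch '[[0.05,0,0,0,0,0],[0,0,0,0,0,0],[0,0,0,0,0,0]]'
```

```text
time_s: 42.28
tool_pos: [598.4, 316.0, 90.7]
ee_rot: [0.699, -0.107, 0.699, 0.107]
ft_force: [-0.0, -0.6, 5.2]
width: 8.8
time_s: 42.53
tool_pos: [598.8, 316.1, 90.6]
ee_rot: [0.7, -0.107, 0.698, 0.107]
ft_force: [-2.8, -3.1, 16.8]
width: 8.7
```

```bash
python3 -m inch '[[-0.06,0,0,0,0,0],[0,0,0,0,0,0],[0,0,0,0,0,0],[0,0,0,0,0,0],[0,0,0,0,0,0],[0,0,0,0,0,0]]' 28
python3 -m inch '[[-0.5,0,0,0,0,0],[-1,0,0,0,0,0],[-1,0,0,0,0,0],[-1,0,0,0,0,0],[-0.5,0,0,0,0,0],[0,0,0,0,0,0],[0,0,0,0,0,0]]'
python3 - <<'E'
from h import *
go(502.6,-288.5,210,10.7)
E
```

```text
time_s: 43.03
tool_pos: [598.0, 315.9, 90.0]
ee_rot: [0.699, -0.107, 0.699, 0.107]
ft_force: [0.5, -0.8, -0.4]
width: 23.8
time_s: 43.62
tool_pos: [598.4, 316.0, 211.0]
ee_rot: [0.699, -0.107, 0.698, 0.107]
ft_force: [0.7, -0.5, -0.0]
width: 23.7
turn [ 1.34  0.02 -0.  ] shift [  0.03 -19.21  -6.88] |q7 -0.47 pos [598.4 316.  211. ] w 23.7 F [ 0.7 -0.5 -0. ] t 43.62
```

```bash
python3 -m inch '[[0,0,0,0.7,0,0],[0,0,0,0.64,0,0],[0,-0.4,-0.1,0,0,0],[0,-0.8,-0.3,0,0,0],[0,-1,-0.35,0,0,0],[0,-1,-0.35,0,0,0],[0,-1,-0.4,0,0,0],[0,-1,-0.4,0,0,0],[0,-1,-0.4,0,0,0],[0,-1,-0.4,0,0,0]]'
python3 -m inch '[[0,-1,-0.4,0,0,0],[0,-1,-0.4,0,0,0],[0,-1,-0.4,0,0,0],[0,-1,-0.4,0,0,0],[0,-1,-0.4,0,0,0],[0,-1,-0.4,0,0,0],[0,-1,-0.35,0,0,0],[0,-1,-0.3,0,0,0],[0,-1,-0.3,0,0,0],[0,-1,-0.3,0,0,0]]'
python3 -m inch '[[0,-0.9,-0.3,0,0,0],[0,-0.7,-0.23,0,0,0],[0,-0.4,-0.1,0,0,0],[0,0,0,0,0,0],[0,0,0,0,0,0],[0,0,0,0,0,0],[0,0,0,0,0,0]]'
python3 rack.py live
python3 - <<'E'
from h import *
go(502.6,-288.5,88,10.7)
E
```

```text
time_s: 44.45
tool_pos: [557.3, 85.8, 209.2]
ee_rot: [0.703, -0.067, 0.705, 0.066]
ft_force: [0.6, -0.8, 0.5]
width: 24.1
time_s: 45.28
tool_pos: [505.0, -228.7, 209.3]
ee_rot: [0.703, -0.066, 0.705, 0.067]
ft_force: [0.1, -0.1, -0.8]
width: 23.7
time_s: 45.87
tool_pos: [499.9, -287.2, 210.3]
ee_rot: [0.704, -0.067, 0.704, 0.067]
ft_force: [0.3, 0.1, 0.1]
width: 24.0
rack z 12 [518.  286.1] [127. 250. 124. 250.] hdg 17.62
rack z 25 [516.6 283.7] [126. 248. 123. 248.] hdg 17.62
live [[137.8000030517578, 170.5], [175.8000030517578, 158.6999969482422], [199.0, 234.10000610351562], [161.0, 245.89999389648438]]
turn [ 0.03  0.   -0.01] shift [ 4.08 -0.05  0.08] |q7 0.46 pos [ 499.9 -287.4  210.3] w 23.9 F [-0.5  1.5  0.4] t 45.92
```

```bash
python3 -m inch '[[0.7,-0.05,0.08,0,0,0],[1,0,0,0,0,0],[1,0,0,0,0,0],[0.8,0,0,0,0,0],[0.55,0,0,0,0,0],[0,0,0,0,0,0],[0,0,0,0,0,0]]'
python3 -m inch '[[0,0,0,0,0,0],[0,0,0,0,0,0],[0,0,0,0,0,0],[0,0,0,0,0,0]]' 0
python3 -m inch '[[-0.2,0,0,0,0,0],[-0.5,0,0,0,0,0],[-0.8,0,0,0,0,0],[-1,0,0,0,0,0],[-1,0,0,0,0,0],[-0.6,0,0,0,0,0],[0,0,0,0,0,0],[0,0,0,0,0,0]]'
python3 - <<'E'
from h import *
go(520.2,284.6,210,17.5)
im=read_camera('scene'); cv2.imwrite('pics/s2held.png',im)
E
```

```text
time_s: 46.5
tool_pos: [502.2, -289.0, 88.6]
ee_rot: [0.704, -0.066, 0.704, 0.067]
ft_force: [0.5, -0.5, -0.1]
width: 23.8
time_s: 46.83
tool_pos: [503.1, -290.3, 90.3]
ee_rot: [0.705, -0.067, 0.703, 0.066]
ft_force: [-0.3, 1.2, 7.0]
width: 8.7
time_s: 47.5
tool_pos: [502.3, -290.4, 213.0]
ee_rot: [0.705, -0.066, 0.703, 0.065]
ft_force: [0.4, -0.0, -1.6]
width: 8.6
turn [-1.36  0.02  0.02] shift [ 0.1  18.1   6.33] |q7 0.46 pos [ 502.3 -290.4  213. ] w 8.6 F [ 0.4 -0.  -1.6] t 47.5
```

```bash
cat > off.py <<'E'
from h import *
def prof(im,p,Y,dz=11,xs=5):
    Xn=np.cross(Y,[0,0,1]); Xn*=np.sign(Xn[0]); s=np.arange(-75,76,1.5); g=cv2.cvtColor(im,cv2.COLOR_BGR2GRAY); out=[]
    for d in (dz-4,dz,dz+4):
        uv=np.array([proj('scene',p+a*Y+xs*Xn+[0,0,d]) for a in s],np.float32); out.append(cv2.remap(g,uv[None,:,0],uv[None,:,1],cv2.INTER_LINEAR)[0])
    return s,np.mean(out,0)
if __name__=='__main__':
    p,R,o=tcp(); im=cv2.imread(sys.argv[1]) if len(sys.argv)>1 else read_camera('scene'); s,v=prof(im,p,R.as_matrix()[:,1]); print(v.astype(int).tolist())
    k=v<95; i=np.nonzero(k)[0]; print('dark from',s[i[0]],'to',s[i[-1]],'mid',(s[i[0]]+s[i[-1]])/2)
E
python3 off.py pics/s2held.png
python3 -m inch '[[0,0,0,-0.7,0,0],[0,0,0,-0.66,0,0],[0,0.4,0.1,0,0,0],[0,0.7,0.25,0,0,0],[0,0.9,0.3,0,0,0],[0,1,0.35,0,0,0],[0,1,0.35,0,0,0],[0,1,0.35,0,0,0],[0,1,0.35,0,0,0],[0,1,0.35,0,0,0]]'
python3 -m inch '[[0,1,0.35,0,0,0],[0,1,0.35,0,0,0],[0,1,0.35,0,0,0],[0,1,0.35,0,0,0],[0,1,0.35,0,0,0],[0,1,0.35,0,0,0],[0,1,0.35,0,0,0],[0,0.9,0.35,0,0,0],[0,0.8,0.3,0,0,0],[0,0.6,0.2,0,0,0]]'
python3 -m inch '[[0,0.3,0.1,0,0,0],[0,0.15,0.03,0,0,0],[0.5,0,0,0,0,0],[0.5,0,0,0,0,0],[0,0,0,0,0,0],[0,0,0,0,0,0],[0,0,0,0,0,0]]'
python3 off.py
python3 - <<'E'
from h import *
go(520.2,284.6,150,17.5)
im=read_camera('scene'); cv2.imwrite('pics/p19_raw.png',im)
E
```

```text
[132, 133, 134, 134, 135, 136, 137, 137, 137, 138, 138, 139, 139, 139, 140, 137, 126, 98, 68, 43, 40, 40, 40, 40, 40, 40, 40, 40, 40, 40, 40, 39, 40, 39, 40, 40, 41, 40, 40, 41, 46, 48, 38, 25, 14, 11, 12, 15, 14, 13, 12, 13, 22, 39, 59, 54, 46, 42, 41, 40, 40, 40, 40, 40, 40, 40, 40, 40, 40, 41, 41, 40, 40, 40, 40, 40, 40, 40, 40, 40, 40, 40, 40, 49, 71, 104, 133, 139, 142, 142, 142, 142, 141, 141, 141, 141, 141, 141, 141, 141, 141]
dark from -48.0 to 51.0 mid 1.5
time_s: 48.38
tool_pos: [506.3, -65.9, 210.8]
ee_rot: [0.698, -0.107, 0.7, 0.107]
ft_force: [0.1, 0.4, -1.9]
width: 8.8
time_s: 49.22
tool_pos: [516.3, 230.9, 210.7]
ee_rot: [0.698, -0.108, 0.7, 0.108]
ft_force: [-0.1, -0.5, -2.4]
width: 8.7
time_s: 49.8
tool_pos: [517.8, 241.1, 182.3]
ee_rot: [0.699, -0.107, 0.699, 0.107]
ft_force: [0.4, 0.4, -1.5]
width: 8.6
[143, 143, 143, 143, 143, 143, 142, 142, 142, 142, 141, 142, 141, 140, 134, 111, 72, 44, 37, 41, 41, 42, 41, 41, 41, 40, 41, 41, 41, 41, 41, 41, 41, 41, 41, 40, 40, 41, 41, 40, 40, 39, 38, 43, 54, 61, 47, 23, 13, 12, 12, 13, 16, 15, 13, 13, 15, 28, 46, 46, 42, 41, 41, 41, 41, 41, 41, 42, 41, 41, 42, 42, 41, 41, 41, 41, 41, 41, 42, 42, 42, 42, 52, 84, 117, 134, 139, 140, 140, 140, 140, 140, 140, 141, 141, 142, 142, 142, 142, 141, 141]
dark from -51.0 to 49.5 mid -0.75
turn [-0.01  0.01 -0.  ] shift [1.09 1.35 0.5 ] |q7 -0.47 pos [518.  241.4 182.6] w 8.6 F [-0.4  0.4 -1.5] t 49.85
```

```bash
python3 -m inch '[[0.3,0.5,0.2,0,0,0],[0.3,0.6,0.2,0,0,0],[0.2,0.3,0.1,0,0,0],[0,0,0,0,0,0],[0,0,0,0,0,0],[0,0,0,0,0,0]]'
python3 - <<'E'
from h import *
go(519.8,286,136,17.5)
a=read_camera('scene'); b=cv2.imread('pics/s2held.png'); d=cv2.absdiff(a,b).max(2); print('rack front diff',d[228:262,365:420].mean(), 'ref',d[330:380,200:300].mean())
E
```

```text
time_s: 50.4
tool_pos: [519.6, 285.3, 158.1]
ee_rot: [0.699, -0.108, 0.699, 0.107]
ft_force: [-0.4, 0.2, -1.1]
width: 8.5
turn [-0.    0.    0.01] shift [0.74 0.02 0.01] |q7 -0.55 pos [519.6 285.3 158.1] w 8.5 F [-0.4  0.2 -1.1] t 50.4
rack front diff 2.3561497326203207 ref 2.552
```

```bash
python3 -m inch '[[0.4,0.02,0.01,0,0,0],[0.3,0,0,0,0,0],[0.3,0,0,0,0,0],[0,0,0,0,0,0],[0,0,0,0,0,0]]'
python3 -m inch '[[0.25,0,0,0,0,0],[0.25,0,0,0,0,0],[0.25,0,0,0,0,0],[0.25,0,0,0,0,0],[0,0,0,0,0,0],[0,0,0,0,0,0]]'
python3 -m inch '[[0.08,0,0,0,0,0],[0,0,0,0,0,0],[0,0,0,0,0,0]]'
```

```text
time_s: 50.87
tool_pos: [519.0, 286.5, 126.8]
ee_rot: [0.698, -0.108, 0.699, 0.107]
ft_force: [-0.7, 0.2, -0.6]
width: 8.8
time_s: 51.37
tool_pos: [519.3, 286.9, 97.2]
ee_rot: [0.699, -0.108, 0.699, 0.108]
ft_force: [-1.0, -1.4, -2.3]
width: 8.8
time_s: 51.62
tool_pos: [519.4, 286.9, 95.4]
ee_rot: [0.699, -0.108, 0.699, 0.108]
ft_force: [-1.1, -0.5, -2.5]
width: 8.8
```

```bash
python3 -m inch '[[0.06,0,0,0,0,0],[0,0,0,0,0,0],[0,0,0,0,0,0]]'
python3 -m inch '[[0.05,0,0,0,0,0],[0,0,0,0,0,0],[0,0,0,0,0,0]]'
```

```text
time_s: 51.87
tool_pos: [519.6, 287.0, 94.3]
ee_rot: [0.699, -0.108, 0.699, 0.108]
ft_force: [-2.5, -2.0, 5.4]
width: 8.7
time_s: 52.12
tool_pos: [519.9, 287.2, 94.2]
ee_rot: [0.7, -0.107, 0.698, 0.108]
ft_force: [-5.4, -4.2, 19.0]
width: 8.3
```

```bash
python3 -m inch '[[-0.06,0,0,0,0,0],[0,0,0,0,0,0],[0,0,0,0,0,0],[0,0,0,0,0,0],[0,0,0,0,0,0],[0,0,0,0,0,0]]' 28
python3 -m inch '[[-0.5,0,0,0,0,0],[-1,0,0,0,0,0],[-1,0,0,0,0,0],[-1,0,0,0,0,0],[-0.4,0,0,0,0,0],[0,0,0,0,0,0],[0,0,0,0,0,0]]'
python3 - <<'E'
from h import *
go(461.3,-297,210,10.7)
E
```

```text
time_s: 52.62
tool_pos: [519.4, 287.0, 93.7]
ee_rot: [0.699, -0.108, 0.699, 0.108]
ft_force: [-1.0, -0.2, -0.6]
width: 24.0
time_s: 53.2
tool_pos: [519.6, 287.0, 211.3]
ee_rot: [0.699, -0.108, 0.698, 0.108]
ft_force: [0.1, -0.2, -0.2]
width: 23.5
turn [ 1.36  0.01 -0.  ] shift [  0.04 -18.77  -5.53] |q7 -0.52 pos [519.6 287.  211.3] w 23.5 F [ 0.1 -0.2 -0.2] t 53.2
```

```bash
python3 -m inch '[[0,0,0,0.7,0,0],[0,0,0,0.66,0,0],[0,-0.4,-0.1,0,0,0],[0,-0.8,-0.25,0,0,0],[0,-1,-0.3,0,0,0],[0,-1,-0.3,0,0,0],[0,-1,-0.3,0,0,0],[0,-1,-0.3,0,0,0],[0,-1,-0.3,0,0,0],[0,-1,-0.3,0,0,0]]'
python3 -m inch '[[0,-1,-0.3,0,0,0],[0,-1,-0.3,0,0,0],[0,-1,-0.3,0,0,0],[0,-1,-0.3,0,0,0],[0,-1,-0.3,0,0,0],[0,-1,-0.3,0,0,0],[0,-1,-0.3,0,0,0],[0,-1,-0.3,0,0,0],[0,-1,-0.3,0,0,0],[0,-0.9,-0.28,0,0,0]]'
python3 -m inch '[[0,-0.8,-0.2,0,0,0],[0,-0.6,-0.2,0,0,0],[0,-0.27,-0.1,0,0,0],[0,0,0,0,0,0],[0,0,0,0,0,0],[0,0,0,0,0,0],[0,0,0,0,0,0]]'
python3 rack.py live
python3 - <<'E'
from h import *
go(461.3,-297,88,10.7)
E
```

```text
time_s: 54.03
tool_pos: [494.9, 60.1, 209.8]
ee_rot: [0.703, -0.067, 0.705, 0.066]
ft_force: [0.0, -0.2, 0.1]
width: 24.1
time_s: 54.87
tool_pos: [461.6, -248.2, 209.8]
ee_rot: [0.703, -0.066, 0.705, 0.066]
ft_force: [-0.4, 0.3, -0.9]
width: 24.1
time_s: 55.45
tool_pos: [458.5, -296.1, 210.9]
ee_rot: [0.704, -0.067, 0.704, 0.067]
ft_force: [-0.1, -0.4, 0.3]
width: 24.2
rack z 12 [517.8 286.1] [127. 250. 124. 251.] hdg 17.63
rack z 25 [516.4 283.8] [126. 248. 123. 249.] hdg 17.63
live [[137.6999969482422, 170.5], [175.8000030517578, 158.6999969482422], [199.10000610351562, 234.1999969482422], [160.89999389648438, 246.0]]
turn [ 0.03  0.   -0.  ] shift [ 4.1  -0.04  0.09] |q7 0.52 pos [ 458.6 -296.3  211. ] w 24.0 F [-0.4 -0.7  0.1] t 55.5
```

```bash
python3 -m inch '[[0.7,-0.04,0.09,0,0,0],[1,0,0,0,0,0],[1,0,0,0,0,0],[0.8,0,0,0,0,0],[0.55,0,0,0,0,0],[0,0,0,0,0,0],[0,0,0,0,0,0]]'
python3 -m inch '[[0,0,0,0,0,0],[0,0,0,0,0,0],[0,0,0,0,0,0],[0,0,0,0,0,0]]' 0
python3 -m inch '[[-0.2,0,0,0,0,0],[-0.5,0,0,0,0,0],[-0.8,0,0,0,0,0],[-1,0,0,0,0,0],[-1,0,0,0,0,0],[-0.6,0,0,0,0,0],[0,0,0,0,0,0],[0,0,0,0,0,0]]'
python3 off.py
python3 - <<'E'
from h import *
go(439.7,261,210,17.5)
im=read_camera('scene'); cv2.imwrite('pics/s3held.png',im)
E
```

```text
time_s: 56.08
tool_pos: [461.1, -297.5, 89.2]
ee_rot: [0.704, -0.066, 0.704, 0.067]
ft_force: [0.3, 0.1, 1.2]
width: 23.8
time_s: 56.42
tool_pos: [462.0, -298.6, 90.8]
ee_rot: [0.705, -0.067, 0.703, 0.066]
ft_force: [-0.9, 1.2, 7.1]
width: 8.6
time_s: 57.08
tool_pos: [461.2, -298.7, 213.6]
ee_rot: [0.705, -0.066, 0.703, 0.065]
ft_force: [-0.2, -0.6, -1.5]
width: 8.5
[139, 139, 139, 139, 139, 139, 139, 139, 138, 138, 138, 138, 138, 138, 139, 138, 136, 121, 89, 62, 43, 42, 42, 41, 41, 42, 42, 42, 42, 42, 42, 42, 41, 41, 41, 41, 41, 41, 41, 41, 44, 48, 48, 34, 17, 13, 13, 16, 16, 14, 13, 12, 16, 29, 54, 57, 50, 45, 42, 42, 42, 42, 41, 41, 41, 41, 41, 42, 42, 42, 42, 42, 42, 42, 42, 42, 42, 42, 42, 41, 41, 41, 41, 40, 52, 80, 108, 134, 139, 142, 142, 142, 142, 142, 142, 143, 143, 144, 143, 143, 143]
dark from -48.0 to 52.5 mid 2.25
turn [-1.36 -0.    0.  ] shift [ 0.08 17.99  4.94] |q7 0.51 pos [ 460.6 -298.4  212.4] w 8.1 F [-0.6  0.9 -2.2] t 57.13
```

```bash
python3 -m inch '[[-0.7,0,0,-0.7,0,0],[-0.7,0,0,-0.66,0,0],[0,0.4,0.25,0,0,0],[0,0.7,0.45,0,0,0],[0,0.9,0.5,0,0,0],[0,1,0.5,0,0,0],[0,1,0.5,0,0,0],[0,1,0.5,0,0,0],[0,1,0.4,0,0,0],[0,1,0.3,0,0,0]]'
python3 -m inch '[[0,1,0.2,0,0,0],[0,1,0.2,0,0,0],[0,1,0.2,0,0,0],[0,1,0.2,0,0,0],[0,1,0.2,0,0,0],[0,1,0.1,0,0,0],[0,1,0.1,0,0,0],[0,0.9,0.1,0,0,0],[0,0.8,0.1,0,0,0],[0,0.6,0.1,0,0,0]]'
python3 -m inch '[[0,0.45,0.04,0,0,0],[0,0.2,0,0,0,0],[0.5,0,0,0,0,0],[0.9,0,0,0,0,0],[0.7,0,0,0,0,0],[0,0,0,0,0,0],[0,0,0,0,0,0],[0,0,0,0,0,0]]'
python3 off.py
python3 - <<'E'
from h import *
go(439.7,261,160,17.5)
a=read_camera('scene'); b=cv2.imread('pics/s3held.png'); d=cv2.absdiff(a,b).max(2); print('rack front diff',d[228:262,365:420].mean())
E
```

```text
time_s: 58.02
tool_pos: [494.7, -65.6, 253.1]
ee_rot: [0.698, -0.107, 0.7, 0.108]
ft_force: [0.4, 0.1, -2.1]
width: 8.9
time_s: 58.85
tool_pos: [452.5, 214.2, 253.1]
ee_rot: [0.698, -0.108, 0.7, 0.108]
ft_force: [0.9, -0.7, -1.1]
width: 8.6
time_s: 59.52
tool_pos: [449.7, 231.1, 192.0]
ee_rot: [0.699, -0.107, 0.699, 0.108]
ft_force: [0.7, 0.1, -1.1]
width: 8.6
[141, 141, 141, 141, 142, 142, 142, 142, 142, 142, 142, 142, 142, 142, 140, 131, 93, 51, 40, 41, 42, 42, 42, 42, 42, 42, 42, 41, 41, 42, 41, 42, 42, 42, 42, 42, 42, 42, 42, 42, 41, 41, 38, 42, 55, 59, 48, 24, 11, 13, 14, 14, 14, 14, 13, 13, 15, 28, 41, 43, 41, 40, 40, 40, 41, 40, 40, 40, 40, 40, 40, 40, 41, 41, 40, 40, 40, 40, 40, 41, 41, 41, 44, 64, 100, 128, 140, 143, 144, 143, 143, 142, 142, 142, 142, 142, 142, 143, 142, 142, 142]
dark from -51.0 to 49.5 mid -0.75
turn [-0.    0.01 -0.  ] shift [ 1.08  1.05 -0.03] |q7 -0.53 pos [449.9 231.3 192.4] w 8.4 F [ 0.   0.3 -1.3] t 59.57
rack front diff 1.4855614973262032
```

```bash
python3 -m inch '[[0.3,0.45,0,0,0,0],[0.4,0.45,-0.03,0,0,0],[0.4,0.15,0,0,0,0],[0,0,0,0,0,0],[0,0,0,0,0,0],[0,0,0,0,0,0]]'
python3 - <<'E'
from h import *
go(439.7,261,127,17.5)
E
```

```text
time_s: 60.12
tool_pos: [439.6, 260.6, 159.4]
ee_rot: [0.699, -0.107, 0.698, 0.107]
ft_force: [0.6, -0.6, -1.7]
width: 8.6
turn [-0.    0.01  0.  ] shift [1.08 0.01 0.01] |q7 -0.63 pos [439.6 260.6 159.4] w 8.6 F [ 0.6 -0.6 -1.7] t 60.12
```

```bash
python3 -m inch '[[0.4,0,0,0,0,0],[0.35,0,0,0,0,0],[0.3,0,0,0,0,0],[0,0,0,0,0,0],[0,0,0,0,0,0]]'
python3 -m inch '[[0.25,0,0,0,0,0],[0.25,0,0,0,0,0],[0.25,0,0,0,0,0],[0.25,0,0,0,0,0],[0.05,0,0,0,0,0],[0,0,0,0,0,0],[0,0,0,0,0,0]]'
python3 -m inch '[[0.06,0,0,0,0,0],[0,0,0,0,0,0],[0,0,0,0,0,0]]'
```

```text
time_s: 60.53
tool_pos: [438.9, 260.6, 126.6]
ee_rot: [0.699, -0.108, 0.699, 0.107]
ft_force: [-0.7, 0.1, -1.2]
width: 9.0
time_s: 61.12
tool_pos: [439.0, 261.0, 95.0]
ee_rot: [0.699, -0.108, 0.699, 0.108]
ft_force: [-0.8, 0.5, -0.8]
width: 8.8
time_s: 61.37
tool_pos: [439.5, 261.3, 94.7]
ee_rot: [0.7, -0.108, 0.698, 0.108]
ft_force: [-2.5, -2.3, 17.1]
width: 8.6
```

Sample 3 is down on the board (17 N). I release it, retreat high toward the robot's centre, clear of everything, and look.

```bash
python3 -m inch '[[-0.05,0,0,0,0,0],[0,0,0,0,0,0],[0,0,0,0,0,0],[0,0,0,0,0,0],[0,0,0,0,0,0],[0,0,0,0,0,0]]' 28
python3 -m inch '[[-0.5,0,0,0,0,0],[-1,0,0,0,0,0],[-1,0,0,0,0,0],[-1,0,0,0,0,0],[-1,0,0,0,0,0],[-0.5,-0.5,0,0,0,0],[0,-1,-0.2,0,0,0],[0,-1,-0.2,0,0,0],[0,-1,0,0,0,0],[0,-1,0,0,0,0]]'
python3 -m inch '[[0,-1,0,0,0,0],[0,-0.7,0,0,0,0],[0,-0.3,0,0,0,0],[0,0,0,0,0,0],[0,0,0,0,0,0]]'
python3 needle.py top; python3 rack.py live
python3 - <<'E'
from h import *
t=cv2.imread('pics/live.png'); s=read_camera('scene'); cv2.imwrite('pics/fin_s.png',s)
a=cv2.convertScaleAbs(t[120:275,125:390],alpha=1.7); b=s[130:250,120:435]
a=cv2.resize(a,(500,292),interpolation=cv2.INTER_CUBIC); b=cv2.resize(b,(790,301),interpolation=cv2.INTER_CUBIC)
n=cv2.resize(cv2.convertScaleAbs(t[150:190,215:255],alpha=1.8),(290,290),interpolation=cv2.INTER_CUBIC)
out=np.zeros((600,800,3),np.uint8); out[:292,:500]=a; out[:290,505:795]=n; out[298:599,:790]=b; cv2.imwrite('pics/p20.png',out)
E
```

```text
time_s: 61.87
tool_pos: [438.9, 260.9, 94.9]
ee_rot: [0.699, -0.108, 0.699, 0.108]
ft_force: [0.6, -0.2, 0.6]
width: 24.0
time_s: 62.7
tool_pos: [468.1, 127.2, 245.3]
ee_rot: [0.699, -0.108, 0.699, 0.108]
ft_force: [0.1, 1.4, 0.3]
width: 24.2
time_s: 63.12
tool_pos: [486.0, 72.1, 245.0]
ee_rot: [0.699, -0.107, 0.699, 0.108]
ft_force: [-0.6, 0.3, 0.7]
width: 23.9
rack z 12 [518.  286.2] [127. 250. 124. 250.] hdg 17.63
rack z 25 [516.5 283.8] [126. 248. 123. 248.] hdg 17.63
live [[137.6999969482422, 170.5], [175.8000030517578, 158.6999969482422], [199.0, 234.10000610351562], [160.89999389648438, 245.89999389648438]]Traceback (most recent call last):
  File "needle.py", line 9, in <module>
    n=sys.argv[1]; im=cv2.imread(n) if n.endswith('png') else read_camera('top'); print(needle(im))
                                                                                        ~~~~~~^^^^
  File "needle.py", line 6, in needle
    c=np.average(P,axis=0,weights=w); d=(P-c)*np.sqrt(w)[:,None]; e=np.linalg.svd(d)[2][0]; e*=-np.sign(e[0])
    raise ZeroDivisionError(
        "Weights sum to zero, can't be normalized")
ZeroDivisionError: Weights sum to zero, can't be normalized
```

View pics/p20.png

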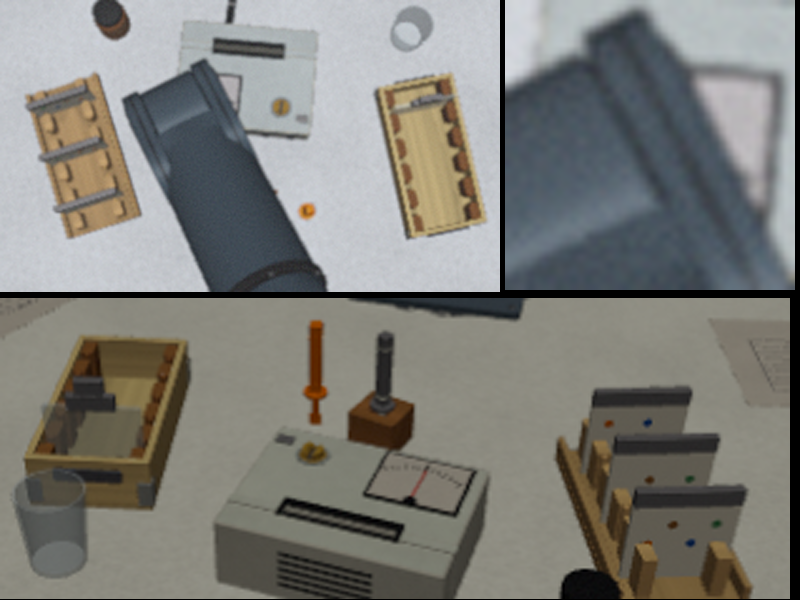

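```bash
python3 needle.py pics/p14_top.png; python3 -c "
from h import *
# arm clear of everything: last checks, then hand in
o=robot.observe(); print(o['time_s'],o['qvel'].round(3),o['ft_force'].round(1))
print(robot.hand_in())"
```

```text
(np.float64(172.78493501492216), np.float64(-0.02993353087527581), 21, array([608.6,  66.8]))
63.2667 [-0.    -0.002  0.006  0.     0.001 -0.     0.006] [-0.6  0.4 -0.1]
the job is handed in; nothing more can be done
None
```

I finished the whole job and handed it in at about 63 s of robot time. `hand_in` reports no verdict, so the state below is from my own last checks.

- **Blank and trimmer:** I stood the blank fully home in the photometer's slot and let go. I then turned the trimmer about 43° clockwise with the grey tool, never with the fingers.
- **Tool and blank returned:** The tool is back in its stand, and the blank is in its original slot of the box.
- **Samples:** Three sample plates were present. They now stand in the rack's slots at +84, 0 and −84 mm. I felt each one touch the base board before releasing it.
- **Rack knocked:** The rack was pushed about 37 mm along +x while I carried the first sample. I noticed it in the picture, measured the rack again and placed the plates at its new position. It did not move after that.

**Final checks:** The last picture shows all three samples and the blank upright, the tool hanging upright in its stand, and the rack flat. The bottle, beaker and decoy look untouched.

**Uncertain or disagreeing:**
- **Needle:** The arm hid the dial from the top camera at the end, and my needle script failed on that view. The last clear top reading, taken while returning the blank, was 172.8° against a measured mark at 173.0°. Against the photometer's assumed heading the same reading is −0.03 rad, still inside 0.05. The final scene view also shows the needle on the mark.
- **Camera offsets:** The two cameras differed by 2–3 mm. My first estimate of one sample's y was about 7 mm off, and I corrected it before placing.

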